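Load the vacuum plate and set the fine focus

ROBOT

A 6-joint arm with a two-finger parallel gripper is mounted at the origin on the work surface. World frame = base frame: x ahead of the robot, y to its left, z up, the work surface at z = 0. Lengths are in mm, angles in degrees, forces in N, time in s.
With the tool pointing down it reaches from about 300 to 850 mm from the base axis. Payload 4.2 kg.
Tool frame: the origin (TCP) lies on the centre line of the jaws, within the pads' length; the fingertips stand 11 mm ahead of it and the grasp point (between the pads) lies 8 mm behind it; z points along the fingers, y is the direction in which the jaws open and shut (so a half turn about z gives the same grasp; the last joint's range is limited). The gripper opens to 91 mm and grips with 3 to 60 N. Pads are 32 mm wide; open, the fingers measure 118 mm over their backs; the gripper's body (76 mm by 178 mm) begins 60 mm behind the grasp point.
Start: joints at [75.63, 18.312, 89.639, -0, 72.044, -1.146], TCP at [131.537, 559.772, 185.676] pointing down, gripper open.
Joint ranges: [-177.97, 177.97], [-48.28, 115.42], [12.27, 149.76], [-77.06, 257.06], [2.81, 150.46], [-146.56, 146.56]. Speed limits (degrees/s): [147.25, 147.25, 180, 180, 180, 180].

INTERFACE

Orientations are given as [roll, pitch, yaw] about the fixed x, y, z axes, in that order (R = Rz(yaw) Ry(pitch) Rx(roll)).
In Python, from workcell import env, grab_frame gives the robot as it stands. The module is installed in compiled form; this text tells all that it offers.
- The arm moves only by the tool arm_command, never from a script. Its argument "series" is one flat list of numbers, 6 for each row, row after row: the shift along the world's x, y, z each as a share of 400 mm, from -1 to 1, then the turn, a rotation vector about the world's x, y, z each as a share of 45 degrees, from -1 to 1. A call has 1 to 20 rows; each row shifts and turns the commanded pose from where the row before left it; what a row does not reach is not made up. A row lasts 1/12 s, in which the tool goes at most 41.7 mm and 7.16 degrees, less where a joint would pass 70% of its speed; a pose out of reach is approached as far as the arm can. A call with a number of a shift or a turn outside -1 to 1 is refused whole. A call with a gripper value outside its range is refused whole. "hand" is the opening, from 0 (shut) to 1 (fully open), set as the call begins (left out, the last holds). The fingers move at their own pace and stop on an object; "newtons" is the grip in N (left out, the last holds). Time passes only in rows, so rows that do not move let the fingers close. It gives the time, the measured TCP pose, the force and the opening at its end, in the units of the state.
- env.state(): the state, without advancing time (a new reading comes with each control period).
- grab_frame(name): name is "side" or "top" or "wrist"; returns a dict with "frame" (384x512x3 uint8, red, green, blue), "intrinsics" (3x3 intrinsics, pixels), "R" (3x3) and "t" (3): a world point X has camera coordinates R X + t; the wrist camera has in their place "tool_from_camera" (4x4, takes a point from camera to tool coordinates, whose origin is the TCP and whose axes are the flange's). Camera axes: x right, y down, z forward; pixel columns grow to the right and rows downward; lengths in mm; the calibration is good to about 2 mm. A picture is of the moment at which its call begins: read the wrist's pose just before it. There is no depth.
- env.job_done(): hands the job in, once; it reports no verdict.
The state is a dict: "time_s": time; "qpos": joint angles; "qvel": joint speeds; "effort": joint torques, N m; "ee_pos": TCP position; "ee_rot": TCP orientation; "force": force on the tool from outside, world axes, zero at the start; "torque": the same for the moment, N m; "gripper_width": finger opening in mm.
Only numpy, scipy, OpenCV 4.12 (cv2) and the standard library are available. Lean on these libraries where they do the work, as an engineer would, in place of code of your own. Each camera call takes 0.05 s, during which the arm holds its last target.

TASK

Get the microscope samples ready to inspect: put the brass reference block from the black plate into its open wooden case, and lay every grey sample on the plate centred over a suction hole of its own. Then draw the vacuum with at least four full strokes of the pump lever, letting it rise fully each time, and only after that turn the small inner fine-focus knob until its line points at the index line on the box. Do not turn the outer coarse ring, and leave the other things on the bench where they are.

Things in the scene. Friction and masses are not known exactly. Their poses are not given: they have to be found in the camera images.
- plate: vacuum sample plate, fixed: black slab 260 x 180 x 12 mm lying on the bench. Origin at the centre of its underside, x along the 260 mm side, z up; its top is 12 mm above the bench.
- hole0 (a point): suction hole 0 in the plate's top face, a dark 6 mm dot within bright rings 20 mm across; the point is its centre at the top face, at x -80, y +32 mm in the plate's frame
- hole1 (a point): suction hole 1 in the plate's top face, a dark 6 mm dot within bright rings 20 mm across; the point is its centre at the top face, at x -80, y -32 mm in the plate's frame
- hole2 (a point): suction hole 2 in the plate's top face, a dark 6 mm dot within bright rings 20 mm across; the point is its centre at the top face, at x 0, y +32 mm in the plate's frame
- hole3 (a point): suction hole 3 in the plate's top face, a dark 6 mm dot within bright rings 20 mm across; the point is its centre at the top face, at x 0, y -32 mm in the plate's frame
- hole4 (a point): suction hole 4 in the plate's top face, a dark 6 mm dot within bright rings 20 mm across; the point is its centre at the top face, at x +80, y +32 mm in the plate's frame
- hole5 (a point): suction hole 5 in the plate's top face, a dark 6 mm dot within bright rings 20 mm across; the point is its centre at the top face, at x +80, y -32 mm in the plate's frame
- sample1: sample: grey resin bar 45 x 24 x 24 mm with a thin steel strip on one long face, 60 g (varies). Origin at its middle, x along the 45 mm length. All samples are alike; any hole and any long face up will do. None if absent. Starts on a thin black mat on the bench left of the plate.
- sample2: sample: grey resin bar 45 x 24 x 24 mm with a thin steel strip on one long face, 60 g (varies). Origin at its middle, x along the 45 mm length. All samples are alike; any hole and any long face up will do. None if absent. Starts on a thin black mat on the bench left of the plate.
- sample3: sample: grey resin bar 45 x 24 x 24 mm with a thin steel strip on one long face, 60 g (varies). Origin at its middle, x along the 45 mm length. All samples are alike; any hole and any long face up will do. None if absent. Starts on a thin black mat on the bench left of the plate.
- sample4: sample: grey resin bar 45 x 24 x 24 mm with a thin steel strip on one long face, 60 g (varies). Origin at its middle, x along the 45 mm length. All samples are alike; any hole and any long face up will do. None if absent. Starts on a thin black mat on the bench left of the plate.
- sample5: sample: grey resin bar 45 x 24 x 24 mm with a thin steel strip on one long face, 60 g (varies). Origin at its middle, x along the 45 mm length. All samples are alike; any hole and any long face up will do. None if absent. Starts on a thin black mat on the bench left of the plate.
- ref_block: brass stepped reference block, 120 g: foot 32 x 32 x 14 mm, above it a centred step 20 x 20 x 14 mm (28 mm tall in all). Origin at the centre of its underside, x and y along its sides, z up. Starts on the plate.
- case: open wooden case for the reference block, fixed: 112 x 112 x 22 mm outside, 5 mm walls and floor (100 x 100 mm inside). Origin at the centre of its underside, z up; it stands left of the sample mat.
- pump: hand vacuum pump, fixed: grey foot 150 x 70 mm with an upright 42 mm aluminium cylinder and two lever posts up to 96 mm. Origin at the centre of its underside; the lever's hinge lies at x +45 mm, 85 mm up, and its handle points to the pump's -x.
- pump_lever (a joint): angle of the pump's sprung lever, rad: 0 = up at rest (handle rising 20 degrees), 0.45 = fully down at its stop; it springs back by itself. Pressing straight down on the pad takes about 4 N at the start and 9 N at the bottom.
- lever_pad (a point): middle of the upper face of the lever's black pad (44 mm long, 32 mm wide), 110 mm from the hinge; moves with the lever, about 127 mm above the bench at rest and about 79 mm fully down, going 8 mm away from the hinge on the way.
- focus_box: focus controller, fixed: white box 120 x 120 x 45 mm. Origin at the centre of its underside, z up. On its top a pair of concentric knobs about the z axis; the index line (thick black, 16 mm long; the other marks are thin) lies on its top face towards the box's -x.
- fine_knob (a joint): angle of the small inner knob, rad: 0 = the black line on its top points at the index line; positive = anticlockwise from above; starts well negative, range -2.9 to 0.7. Light friction (0.025 N m), stays where left.
- knob_top (a point): centre of the top of the fine knob, 92 mm above the bench: upright aluminium cylinder 32 mm across, standing 31 mm clear above the coarse ring's top.
- ring_mark (a point): mark on the top of the outer coarse ring, 32 mm from the axis. The ring is black, knurled, 74 mm across, its top 61 mm above the bench; it turns easily if touched and must not be moved.
- jar: amber glass jar with black cap, 56 mm across, 70 mm tall; origin at the centre of its underside. Bystander.
- lens_cap: black round lens cap, 48 mm across, 16 mm tall; origin at the centre of its underside. Bystander.
- objective: steel microscope objective standing nose up, 34 mm across, 48 mm tall; origin at the centre of its underside. Bystander.
There are look-alikes about, which are no part of the job. Of the things that look like the ref_block, the smaller one is meant.

How it is judged:
By the outcome, as a careful person would: the job done as asked, in the order asked, and still so for the second after the job is handed in, with the robot touching nothing.
Of sample1, sample2, sample3, sample4, sample5 only 3 to 5 are there at a start; the rules pass over those that are not, and their reading is None.
At some moment in a run one of sample1, sample2, sample3, sample4, sample5 may be knocked a few centimetres aside while the robot is not near it.
Once in a run the grip may slacken for a moment while it holds something.
It also fails if it takes over 210 s, if anything falls off the work surface, if the arm or the gripper's body presses on something with over 40 N, if the wrist force passes 120 N, or if a joint passes its speed limit or range.

## Working session

There is one attempt and no reset: what is moved stays moved. The work goes in short steps, Python scripts to look and compute and a tool call to move; the robot and the scene stay as the last step left them, time stands still between calls to the robot, and variables do not carry over. Pictures are saved under pics/ and viewed, and the job is handed in when it is done.

Besides the shell and the picture viewer there is one more tool, called after "Emit:" as name(argument=value, ...), one argument or row to a line, values as JSON. arm_command: Moves the arm, as the interface text tells. Shift numbers are shares of 400 mm and turn numbers shares of 45 degrees, none past 1 either way. Its arguments: {"type":"object","properties":{"series":{"type":"array"},"hand":{"type":"number"},"newtons":{"type":"number"}},"required":["series"]}

```bash
ls; mkdir -p pics; python3 - <<'E'
from workcell import env, grab_frame
import cv2, numpy as np
print(env.state())
for n in ["side","top","wrist"]:
    g=grab_frame(n); cv2.imwrite(f"pics/{n}0.png",cv2.cvtColor(g["frame"],cv2.COLOR_RGB2BGR))
    print(n,{k:np.round(v,3).tolist() for k,v in g.items() if k!="frame"})
E
```

```text
pics
{'time_s': 0.0, 'qpos': array([ 7.56314849e+01,  1.83511002e+01,  8.97056245e+01,  1.17765666e-04,
        7.20428368e+01, -1.14638164e+00]), 'qvel': array([ 0.00785683, -0.09266918,  0.00635233, -0.01662033, -0.03065207,
        0.03986101]), 'effort': array([ 1.39941691e-03, -4.12469566e+01, -2.31966072e+01,  7.28154788e-02,
        4.58743132e-02, -1.43839202e-04]), 'ee_pos': array([131.38616009, 559.22958116, 184.83103238]), 'ee_rot': array([-1.79900461e+02, -2.10385035e-03,  1.66777828e+02]), 'force': array([ 0.23660654, -0.69269985,  0.23652182]), 'torque': array([-0.07686714, -0.03134083, -0.0268012 ]), 'gripper_width': 91.14333330143883}
side {'intrinsics': [[393.473, 0.0, 256.781], [0.0, 393.473, 193.887], [0.0, 0.0, 1.0]], 'R': [[0.687, -0.727, -0.008], [-0.459, -0.425, -0.78], [0.563, 0.54, -0.625]], 't': [-371.324, 334.264, 873.178]}
top {'intrinsics': [[497.222, 0.0, 265.361], [0.0, 497.222, 190.869], [0.0, 0.0, 1.0]], 'R': [[-0.019, -1.0, -0.016], [-0.985, 0.022, -0.173], [0.173, 0.012, -0.985]], 't': [41.602, 545.318, 1302.068]}
wrist {'intrinsics': [[320.546, 0.0, 252.578], [0.0, 320.546, 188.741], [0.0, 0.0, 1.0]], 'tool_from_camera': [[0.0, -0.967, -0.254, 72.143], [1.0, 0.0, -0.0, -0.251], [0.0, -0.254, 0.967, -199.218], [0.0, 0.0, 0.0, 1.0]]}
```

View pics/top0.png

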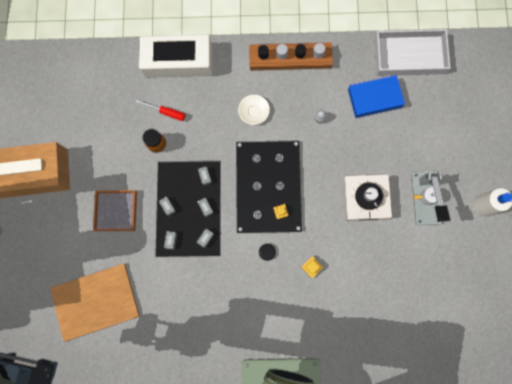

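View pics/side0.png

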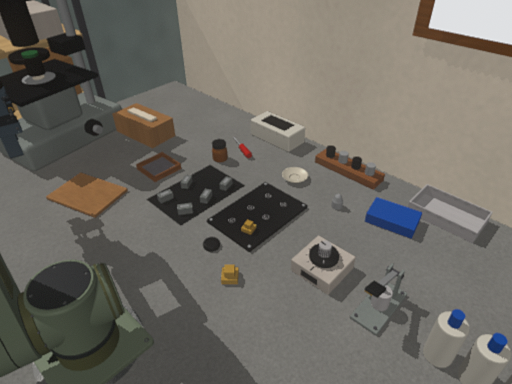

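View pics/wrist0.png

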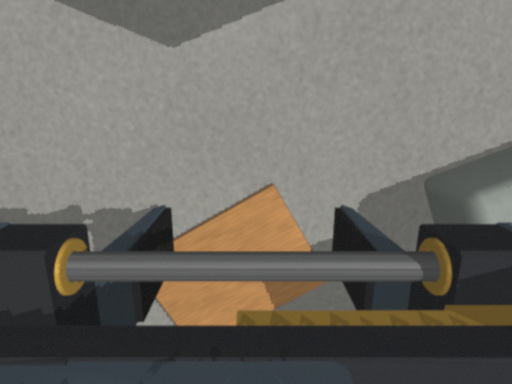

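```bash
cat > h.py <<'E'
import cv2, numpy as np
from workcell import env, grab_frame
from scipy.spatial.transform import Rotation as Ro
def bgr(g): return cv2.cvtColor(g["frame"],cv2.COLOR_RGB2BGR)
def cam(g,st=None):
    """return K, Rcw(world from cam), C"""
    if "R" in g:
        R=np.array(g["R"]);t=np.array(g["t"]); return np.array(g["intrinsics"]),R.T,-R.T@t
    T=np.array(g["tool_from_camera"]); Rt=Ro.from_euler("xyz",st["ee_rot"],degrees=True).as_matrix()
    return np.array(g["intrinsics"]),Rt@T[:3,:3],Rt@T[:3,3]+st["ee_pos"]
def ray(c,uv,z):
    K,R,C=c; uv=np.atleast_2d(np.asarray(uv,float))
    d=(R@np.linalg.inv(K)@np.c_[uv,np.ones(len(uv))].T).T
    return C+d*((z-C[2])/d[:,2])[:,None]
def proj(c,X):
    K,R,C=c; X=np.atleast_2d(np.asarray(X,float)); p=(K@R.T@(X-C).T).T
    return p[:,:2]/p[:,2:]
def two(c1,uv1,c2,uv2):
    A=[];b=[]
    for c,uv in((c1,uv1),(c2,uv2)):
        K,R,C=c; d=R@np.linalg.inv(K)@np.r_[uv,1]; d/=np.linalg.norm(d); P=np.eye(3)-np.outer(d,d); A.append(P);b.append(P@C)
    return np.linalg.lstsq(np.vstack(A),np.hstack(b),rcond=None)[0]
def crop(im,x0,y0,x1,y1,s,name,ann=()):
    o=cv2.resize(im[y0:y1,x0:x1],None,fx=s,fy=s,interpolation=cv2.INTER_CUBIC)
    for (u,v) in ann: cv2.drawMarker(o,(int((u-x0+.5)*s),int((v-y0+.5)*s)),(0,0,255),cv2.MARKER_CROSS,9,1)
    cv2.imwrite("pics/"+name+".png",o)
E
python3 - <<'E'
from h import *
g=grab_frame("top"); np.save("top.npy",g,allow_pickle=True); im=bgr(g)
crop(im,90,130,330,290,3,"crop_a"); crop(im,330,150,512,240,4,"crop_b")
E
```

```text
(no output)
```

View pics/crop_a.png

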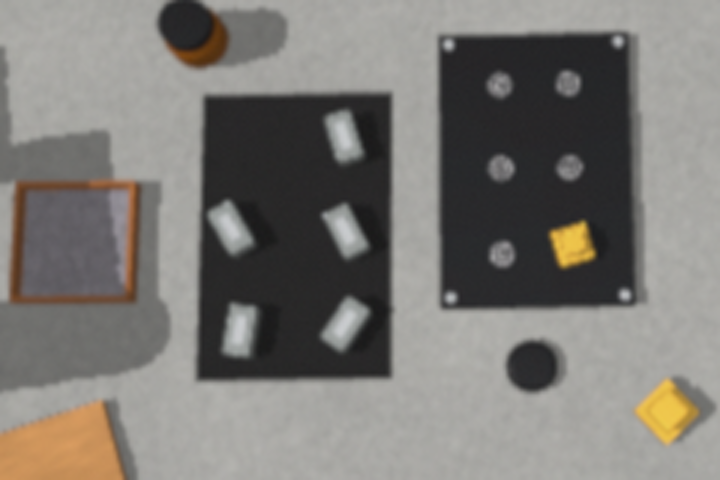

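View pics/crop_b.png

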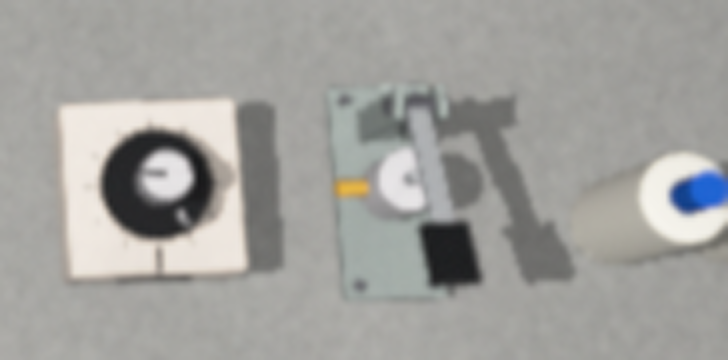

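```bash
cat > m.py <<'E'
from h import *
def rects(im,mask,amin,amax):
    out=[]
    for c in cv2.findContours(mask.astype(np.uint8),cv2.RETR_EXTERNAL,cv2.CHAIN_APPROX_NONE)[0]:
        a=cv2.contourArea(c)
        if amin<a<amax: out.append((c,a,cv2.minAreaRect(c)))
    return out
E
python3 - <<'E'
from m import *
for n in ["top"]:
    g=grab_frame(n);im=bgr(g);c=cam(g);print("C",c[2].round())
    hsv=cv2.cvtColor(im,cv2.COLOR_BGR2HSV)
    dark=hsv[...,2]<60
    for k,a,r in rects(im,dark,150,9000): print("dark",a,np.round(r[0],1),np.round(r[1],1),round(r[2],1),"w z0",ray(c,r[0],12)[0].round(1))
    d2=cv2.morphologyEx(dark.astype(np.uint8),cv2.MORPH_CLOSE,np.ones((25,25)))
    mat=np.zeros_like(d2);mat[160:258,155:222]=1
    br=(hsv[...,2]>90)&(mat>0)&(d2>0)
    for k,a,r in rects(im,br,50,2000): print("sample",a,np.round(r[0],1),np.round(r[1],1),round(r[2],1),ray(c,r[0],24)[0].round(1))
    y=(hsv[...,0]>18)&(hsv[...,0]<32)&(hsv[...,1]>150)&(hsv[...,2]>120)
    for k,a,r in rects(im,y,30,2000): print("brass",a,np.round(r[0],1),np.round(r[1],1),round(r[2],1),ray(c,r[0],26)[0].round(1))
    w=(hsv[...,2]>110)&(d2>0); w[:,:235]=0;w[:,302:]=0
    for k,a,r in rects(im,w,3,200): print("plate spot",a,np.round(r[0],1),np.round(r[1],1),ray(c,r[0],12)[0].round(1))
E
```

```text
C [ 312.   14. 1377.]
dark 222.0 [289.3 375.6] [44.7  8.8] 7.1 w z0 [ 60.5 -22.4  12. ]
dark 1091.0 [ 27.5 369.5] [55. 27.] 0.0 w z0 [ 87.2 668.2  12. ]
dark 164.0 [267.  251.5] [14. 15.] 0.0 w z0 [384.3  29.6  12. ]
dark 458.5 [369.  195.5] [24.7 24.7] 45.0 w z0 [ 533.  -256.4   12. ]
dark 5367.5 [188.  208.5] [93. 62.] 90.0 w z0 [507.4 246.6  12. ]
dark 5341.0 [268.5 186.5] [89. 63.] 90.0 w z0 [564.6  21.8  12. ]
dark 201.5 [151.8 137.8] [16.3 15.6] 45.0 w z0 [713.3 351.8  12. ]
dark 636.0 [173.5  50.5] [17. 39.] 90.0 w z0 [977.6 293.   12. ]
sample 146.5 [169.4 239.8] [ 9.9 17.3] 9.5 [420.6 294.8  24. ]
sample 146.0 [204.5 237.5] [ 9.7 16.9] 33.7 [425.  198.9  24. ]
sample 139.0 [204.6 206.7] [17.   9.4] 63.4 [509.7 198.8  24. ]
sample 138.0 [166.3 205.5] [17.   9.4] 60.3 [515.3 304.7  24. ]
sample 131.0 [203.9 175.1] [16.4  9.2] 71.6 [598.7 201.1  24. ]
sample 69.0 [220.5 196.5] [69.  1.] 90.0 [537.2 154.9  24. ]
brass 196.0 [312. 267.] [14.1 14.1] 45.0 [339.8 -90.5  26. ]
brass 134.0 [280.2 211.2] [12.6 12.4] 76.0 [492.5  -8.8  26. ]
plate spot 14.5 [271.8 381.4] [8.9 2.7] [46.8 23.7 12. ]
plate spot 145.5 [267.  239.5] [13. 14.] [417.   28.9  12. ]
plate spot 6.5 [239.5 228.5] [3. 3.] [448.7 104.   12. ]
plate spot 34.5 [257.  214.5] [7. 6.] [486.5  55.2  12. ]
plate spot 143.0 [280.2 211.2] [13.  12.6] [494.5  -9.1  12. ]
plate spot 18.0 [279.5 187. ] [4. 7.] [562.5  -8.9  12. ]
plate spot 31.0 [257. 185.] [6. 6.] [569.5  53.8  12. ]
plate spot 23.5 [235.5 196.5] [ 1. 69.] [538.3 114.3  12. ]
plate spot 26.0 [256. 158.] [6. 6.] [647.1  55.4  12. ]
plate spot 25.5 [278.9 157.4] [6.9 5.8] [647.3  -9.2  12. ]
```

Emit:
arm_command(
  series=[0.03,-0.02,0.01,0,0,0.018,0.076,-0.05,0.01,0,0,0.018,0.076,-0.05,0.01,0,0,0.018,0.076,-0.05,0.01,0,0,0.018,0.076,-0.05,0.01,0,0,0.018,0.076,-0.05,0,0,0,0.018,0.076,-0.05,0,0,0,0.018,0.076,-0.05,0,0,0,0.018,0.076,-0.05,0,0,0,0.018,0.076,-0.05,0,0,0,0.018,0.076,-0.05,0,0,0,0.018,0.076,-0.05,0,0,0,0.018,0.076,-0.05,0,0,0,0.018,0.076,-0.05,0,0,0,0.018,0.076,-0.05,0,0,0,0.018,0.076,-0.05,0,0,0,0.02,0.05,-0.03,0,0,0,0,0,0,0,0,0,0,0,0,0,0,0,0],
  hand=1,
  newtons=20,
)

```text
time_s: 1.83
ee_pos: [620.0, 238.9, 204.8]
ee_rot: [-180.0, -0.1, 179.7]
force: [0.1, 0.2, -1.0]
gripper_width: 91.4
```

```bash
python3 - <<'E'
from m import *
st=env.state(); g=grab_frame("wrist"); im=bgr(g); print(st["time_s"],st["ee_pos"],st["ee_rot"],st["force"]); cv2.imwrite("pics/w1.png",im)
E
```

```text
1.8333 [620.01966796 238.90637517 204.76841011] [-1.79999763e+02 -8.80915696e-02  1.79700466e+02] [ 0.13165003  0.2077417  -1.00785166]
```

View pics/w1.png

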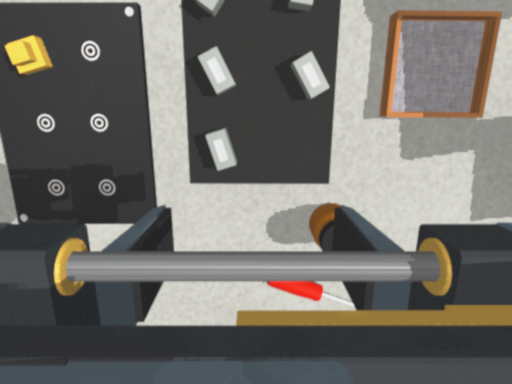

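The wrist picture shows the plate at left with the brass block at (28,55) and five free ring holes, the mat with samples at (215,70), (310,75), (221,150) and two cut off at the top edge, and the case at (440,65). Candidates for the ref_block: brass on plate (281,211 top view, about 32 mm) and brass on bench (312,267, about 37 mm). The one on the plate is smaller and fits.

```bash
cat >> m.py <<'E'
def holes(im,c,mask=None):
    g=cv2.cvtColor(im,cv2.COLOR_BGR2GRAY)
    out=[]
    b=((g>95)).astype(np.uint8)
    cs,_=cv2.findContours(b,cv2.RETR_LIST,cv2.CHAIN_APPROX_NONE)
    for k in cs:
        a=cv2.contourArea(k)
        if len(k)<5 or a<60: continue
        (u,v),(w,h),_=cv2.fitEllipse(k)
        if 10<w<45 and 0.75<w/h<=1.01 and abs(a/(np.pi*w*h/4)-1)<.2: out.append((u,v,w,h))
    return out
E
python3 - <<'E'
from m import *
im=cv2.imread("pics/w1.png");g=grab_frame("wrist");st=env.state();c=cam(g,st)
for h in holes(im[:215],c): print(np.round(h,1),ray(c,h[:2],12)[0].round(1))
hsv=cv2.cvtColor(im,cv2.COLOR_BGR2HSV)
y=(hsv[...,0]>18)&(hsv[...,0]<32)&(hsv[...,1]>130)&(hsv[...,2]>60)
y[200:]=0
for k,a,r in rects(im,y,100,5000): print("brass",a,np.round(r[0],1),np.round(r[1],1),round(r[2],1))
s=(hsv[...,2]>95)
s[:,:192]=0;s[:,332:]=0;s[180:]=0
for k,a,r in rects(im,s,200,5000): print("sample",a,np.round(r[0],1),np.round(r[1],1),round(r[2],1))
crop(im,0,0,180,220,3.3,"w1_l");crop(im,180,0,340,180,4,"w1_m")
crop(im,360,0,512,130,4,"w1_r")
E
```

```text
[106.7 187.   15.1  17.2] [646.8  55.6  12. ]
[ 55.9 187.   15.   17.2] [646.7  -8.6  12. ]
[ 98.8 122.2  17.5  19.6] [566.5  55.6  12. ]
[ 45.4 122.4  17.1  19.9] [566.6  -8.6  12. ]
[90.2 50.3 18.4 21.5] [486.3  55.7  12. ]
[28.3 54.2 36.7 45.4] [490.3 -15.5  12. ]
brass 1214.5 [27.7 55.1] [36.7 39.2] 71.6
sample 831.0 [220.9 149.2] [39.5 22.5] 71.6
sample 948.5 [310.5  74.5] [43.4 23.7] 63.4
sample 953.0 [216.2  69.9] [44.7 22.8] 63.4
```

View pics/w1_l.png

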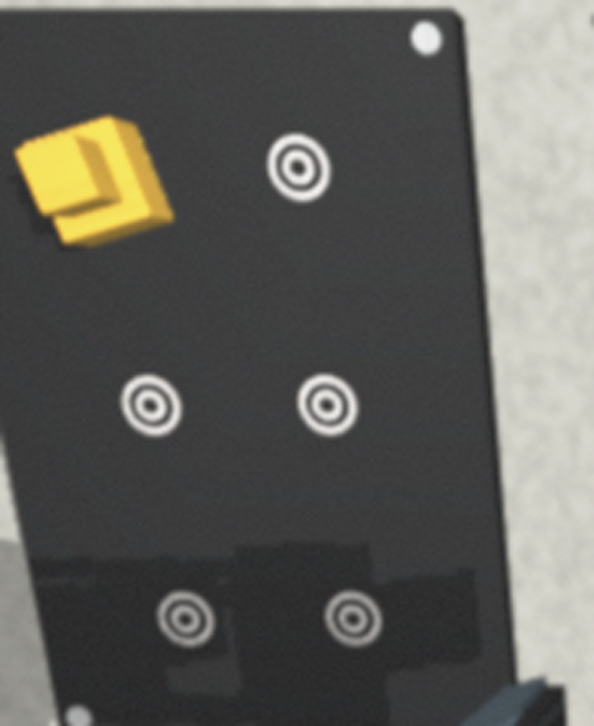

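View pics/w1_m.png

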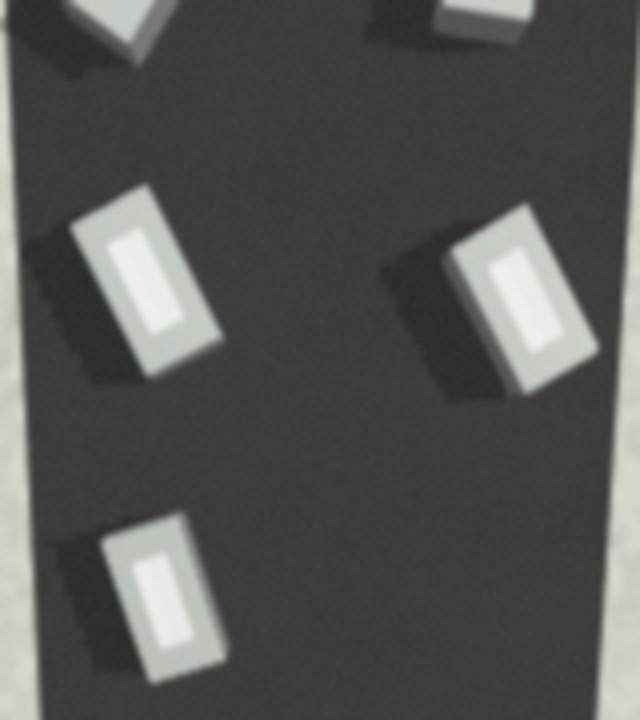

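View pics/w1_r.png

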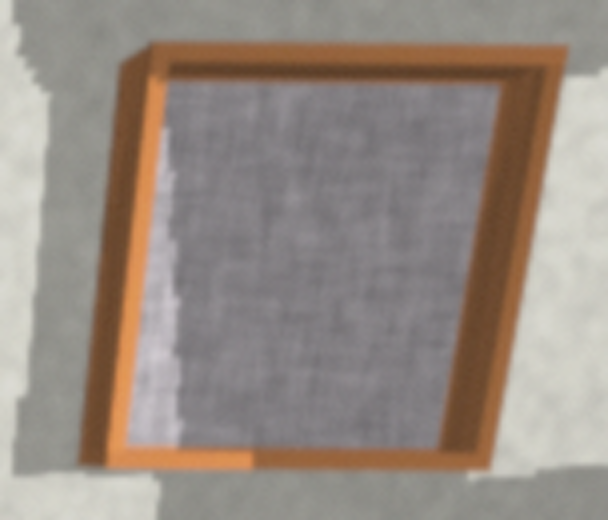

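```bash
python3 - <<'E'
from m import *
im=cv2.imread("pics/w1.png");g=grab_frame("wrist");st=env.state();c=cam(g,st)
P=np.array([(17,148),(86,135),(117,202),(48,217)])/3.3-.5
w=ray(c,P,40);print("step",w.round(1)[:,:2].tolist(),w.mean(0).round(1),np.linalg.norm(np.diff(w,axis=0),axis=1).round(1),np.degrees(np.arctan2(*(w[1]-w[0])[1::-1])),np.degrees(np.arctan2(*(w[2]-w[1])[1::-1])))
# foot top visible corners: z 26
F=np.array([(110,115),(172,218)])/3.3-.5
print("foot", ray(c,F,26).round(1))
P=np.array([(150,45),(567,47),(490,468),(107,466)])/4+[359.5,-.5]
w=ray(c,P,22);print("case",w.round(1)[:,:2].tolist(),w.mean(0).round(1),np.linalg.norm(np.diff(w,axis=0),axis=1).round(1))
gr=cv2.cvtColor(im,cv2.COLOR_BGR2GRAY); s=(gr>225).astype(np.uint8); s[:,:192]=0;s[:,332:]=0;s[180:]=0
for k,a,r in rects(im,s,30,2000):
    b=cv2.boxPoints(r);w=ray(c,b,24.5);e=np.diff(w,axis=0);L=np.linalg.norm(e,axis=1);i=L.argmax()
    print("strip",a,np.round(r[0],1),ray(c,r[0],24.5)[0].round(1),L.round(1),np.degrees(np.arctan2(e[i,1],e[i,0])).round(1))
E
```

```text
step [[484.7, -20.3], [480.9, 2.4], [500.8, 8.8], [505.3, -14.4]] [492.9  -5.9  40. ] [23.  20.9 23.6] 99.47692693703713 17.769751944621184
foot [[472.3   2.2  26. ]
 [504.1  17.5  26. ]]
case [[448.8, 396.4], [449.4, 508.9], [560.2, 508.1], [559.5, 396.4]] [504.5 452.5  22. ] [112.5 110.8 111.8]
strip 136.5 [220.3 149.9] [598.4 202.1  24.5] [ 9.  24.7  9.2] 17.2
strip 182.0 [310.9  74.8] [514.1 306.1  24.5] [ 9.7 25.9  9.8] 30.0
strip 184.0 [215.8  70.1] [509.  199.5  24.5] [ 9.4 25.4  9.6] 26.7
```

Emit:
arm_command(
  series=[-0.015,-0.06,-0.01,0,0,0,-0.015,-0.09,-0.015,0,0,0,-0.02,-0.09,-0.02,0,0,0,-0.02,-0.09,-0.02,0,0,0,-0.02,-0.09,-0.02,0,0,0,-0.02,-0.09,-0.02,0,0,0,-0.02,-0.07,-0.015,0,0,0,-0.02,-0.037,-0.015,0,0,0.0067,0,0,0,0,0,0,0,0,0,0,0,0],
)

```text
time_s: 2.82
ee_pos: [558.9, -6.4, 152.1]
ee_rot: [180.0, 0.0, -179.9]
force: [0.2, -0.2, 0.6]
gripper_width: 91.6
```

```bash
python3 - <<'E'
from m import *
st=env.state(); g=grab_frame("wrist"); im=bgr(g); print(st["time_s"],st["ee_pos"],st["ee_rot"],st["force"]); cv2.imwrite("pics/w2.png",im)
crop(im,170,40,340,200,4,"w2c")
E
```

```text
2.8167 [558.88442572  -6.43587254 152.10239378] [ 1.79955713e+02  1.71604605e-02 -1.79899323e+02] [ 0.23941682 -0.23670989  0.60267762]
```

View pics/w2c.png

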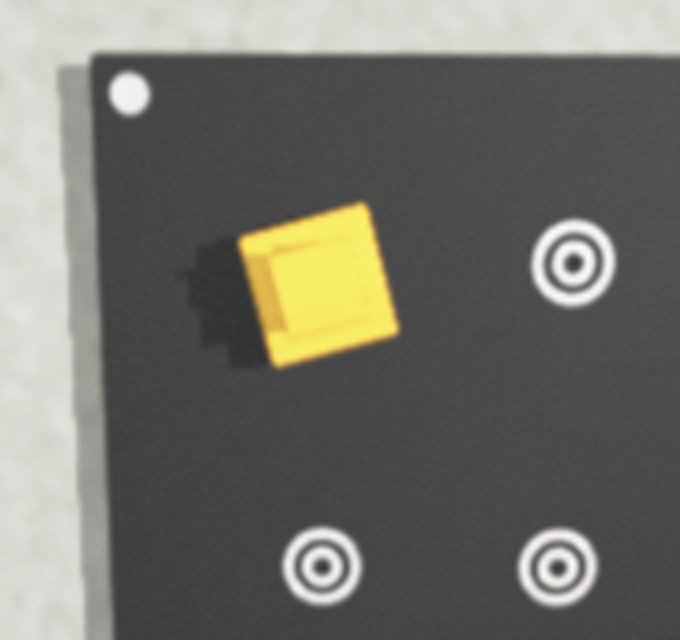

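```bash
python3 - <<'E'
from m import *
im=cv2.imread("pics/w2.png");g=grab_frame("wrist");st=env.state();c=cam(g,st)
hsv=cv2.cvtColor(im,cv2.COLOR_BGR2HSV)
y=(hsv[...,0]>18)&(hsv[...,0]<32)&(hsv[...,1]>110)&(hsv[...,2]>90);y[200:]=0
for P in [cv2.boxPoints(rects(im,y,300,5000)[0][2]),np.array([(240,237),(365,204),(399,333),(277,367)])/4+[169.5,39.5]]:
    w=ray(c,P,26);e=np.diff(w,axis=0);print(w.mean(0).round(1),np.linalg.norm(e,axis=1).round(1),np.degrees(np.arctan2(e[:,1],e[:,0])).round(1))
for h in holes(im[:215],c): print(ray(c,h[:2],12)[0].round(1))
E
```

```text
[494.4  -9.1  26. ] [33.2 33.5 34.1] [104.7  16.3 -74.9]
[494.4  -8.8  26. ] [31.5 31.9 31.6] [104.4  16.  -74.4]
[591.4 200.9  12. ]
[568.9  55.9  12. ]
[568.7  -8.3  12. ]
[488.7  55.9  12. ]
[494.4  -9.   12. ]
[448.7 104.2  12. ]
[448.4 -56.3  12. ]
```

```bash
cat >> m.py <<'E'
import pickle
def snap(name):
    st=env.state(); g=grab_frame("wrist"); pickle.dump((st,g),open(f"{name}.pkl","wb")); im=bgr(g); cv2.imwrite(f"pics/{name}.png",im)
    return im,cam(g,st),st
def brass(im,c,z):
    hsv=cv2.cvtColor(im,cv2.COLOR_BGR2HSV)
    y=(hsv[...,0]>18)&(hsv[...,0]<32)&(hsv[...,1]>110)&(hsv[...,2]>90);y[210:]=0
    for k,a,r in rects(im,y,300,5000):
        w=ray(c,cv2.boxPoints(r),z);e=np.diff(w,axis=0);print("brass",w.mean(0).round(1),np.linalg.norm(e,axis=1).round(1),np.degrees(np.arctan2(e[:,1],e[:,0])).round(1))
E
python3 - <<'E'
from m import *
im,c,st=snap("w3");print(st["time_s"],st["ee_pos"].round(2),st["ee_rot"].round(2),np.abs(st["qvel"]).max())
for h in holes(im[:215],c): print(ray(c,h[:2],12)[0].round(1))
brass(im,c,26)
E
```

```text
2.9167 [560.05  -5.56 152.42] [ 1.7996e+02  9.0000e-02 -1.7979e+02] 0.5474849752521886
[590.8 199.8  12. ]
[567.4  54.8  12. ]
[567.2  -9.3  12. ]
[487.3  55.2  12. ]
[492.9 -10.   12. ]
[447.4 103.4  12. ]
[447.  -57.1  12. ]
brass [493.   -9.9  26. ] [33.1 33.6 34. ] [104.4  16.  -75.3]
```

```bash
python3 - <<'E'
from m import *
for i in range(4):
    im,c,st=snap("w3");print(st["time_s"],st["ee_pos"].round(2),st["ee_rot"].round(2),np.abs(st["qvel"]).max().round(2))
    H=[ray(c,h[:2],12)[0] for h in holes(im[:215],c)]
    print([x.round(1).tolist()[:2] for x in H if 480<x[0]<580 and -20<x[1]<60]); brass(im,c,26)
E
```

```text
2.9667 [560.18  -5.48 152.34] [ 1.7997e+02  9.0000e-02 -1.7977e+02] 0.38
[[567.4, 54.8], [567.2, -9.3], [487.4, 55.2], [492.9, -10.0]]
brass [492.9  -9.9  26. ] [33.2 33.4 34.1] [104.7  16.3 -74.9]
3.0167 [560.19  -5.55 152.22] [ 1.7998e+02  8.0000e-02 -1.7976e+02] 0.3
[[567.4, 54.9], [567.2, -9.3], [487.4, 55.2], [492.8, -9.9]]
brass [492.9  -9.8  26. ] [33.3 33.4 34.2] [104.9  16.5 -74.7]
3.0667 [560.12  -5.71 152.08] [ 1.7998e+02  6.0000e-02 -1.7977e+02] 0.26
[[567.4, 54.8], [567.2, -9.2], [487.4, 55.1], [492.9, -9.9]]
brass [492.9  -9.9  26. ] [33.1 33.4 34. ] [104.7  16.3 -74.9]
3.1167 [560.05  -5.89 151.96] [ 1.7999e+02  4.0000e-02 -1.7977e+02] 0.45
[[567.4, 54.9], [567.3, -9.2], [487.4, 55.1], [492.9, -9.9]]
brass [492.9  -9.8  26. ] [33.3 33.4 34.2] [104.9  16.5 -74.7]
```

Emit:
arm_command(
  series=[-0.018,-0.001,-0.01,0,0,0.045,-0.03,-0.002,-0.02,0,0,0.06,-0.03,-0.002,-0.02,0,0,0.06,-0.03,-0.002,-0.02,0,0,0.06,-0.03,-0.002,-0.02,0,0,0.06,-0.03,-0.002,-0.03,0,0,0.06,0,0,-0.03,0,0,0,0,0,-0.04,0,0,0,0,0,-0.04,0,0,0,0,0,-0.04,0,0,0,0,0,-0.03,0,0,0,0,0,-0.012,0,0,0,0,0,0,0,0,0,0,0,0,0,0,0,0,0,0,0,0,0],
)

```text
time_s: 4.42
ee_pos: [493.2, -11.3, 27.6]
ee_rot: [-180.0, 0.1, -164.3]
force: [0.2, -0.6, 0.4]
gripper_width: 91.0
```

```bash
python3 - <<'E'
from m import *
st=env.state(); print(st["ee_pos"].round(2),st["ee_rot"].round(2),st["force"].round(1))
im,c,st=snap("w4")
E
```

```text
[493.17 -11.33  27.65] [-1.7998e+02  9.0000e-02 -1.6433e+02] [ 0.2 -0.6  0.4]
```

View pics/w4.png

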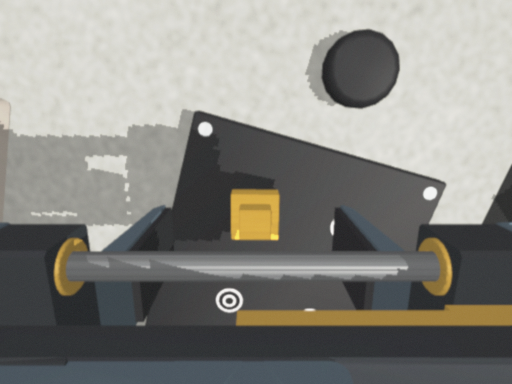

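Emit:
arm_command(
  series=[0,0,0,0,0,0,0,0,0,0,0,0,0,0,0,0,0,0,0,0,0,0,0,0,0,0,0,0,0,0,0,0,0,0,0,0,0,0,0,0,0,0],
  hand=0,
  newtons=25,
)

```text
time_s: 5.05
ee_pos: [492.3, -11.5, 26.9]
ee_rot: [180.0, -0.0, -164.3]
force: [0.6, 0.6, -0.1]
gripper_width: 47.3
```

Emit:
arm_command(
  series=[0,0,0,0,0,0,0,0,0,0,0,0,0,0,0,0,0,0,0,0,0,0,0,0,0,0,0,0,0,0],
)

```text
time_s: 5.47
ee_pos: [492.4, -11.4, 26.9]
ee_rot: [180.0, 0.0, -164.3]
force: [-0.4, 0.2, -0.6]
gripper_width: 14.4
```

```bash
python3 - <<'E'
from m import *
im,c,st=snap("w5"); print(st["gripper_width"],st["time_s"])
E
```

```text
14.354036164571221 5.4667
```

View pics/w5.png

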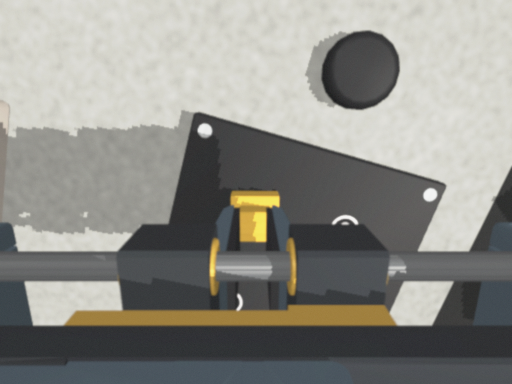

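Emit:
arm_command(
  series=[0,0,0,0,0,0,0,0,0,0,0,0],
)

```text
time_s: 5.68
ee_pos: [492.4, -11.4, 26.9]
ee_rot: [180.0, 0.0, -164.3]
force: [-0.5, -0.2, -0.7]
gripper_width: 0.2
```

```bash
python3 - <<'E'
from m import *
im,c,st=snap("w6"); print(st["gripper_width"],st["time_s"],st["ee_pos"],st["force"])
R=Ro.from_euler("xyz",st["ee_rot"],degrees=True).as_matrix()
for o in [(0,0,0),(0,0,11),(16,0,11),(-16,0,11),(16,0,-8)]: print(o,proj(c,st["ee_pos"]+R@np.array(o))[0].round(1))
for p in [(492.9,-9.9,40),(492.9,-9.9,26),(492.9,-9.9,12)]: print(proj(c,p).round(1))
crop(im,150,150,350,320,4,"w6c")
E
```

```text
0.21274348846892457 5.6833 [492.35395795 -11.41802621  26.89611606] [-0.477894   -0.23800452 -0.72674934]
(0, 0, 0) [252.5 217.8]
(0, 0, 11) [252.5 212.4]
(16, 0, 11) [252.5 190. ]
(-16, 0, 11) [252.5 233.9]
(16, 0, -8) [252.5 197.9]
[[254.6 226.5]]
[[254.5 218.7]]
[[254.4 211.9]]
```

View pics/w6c.png

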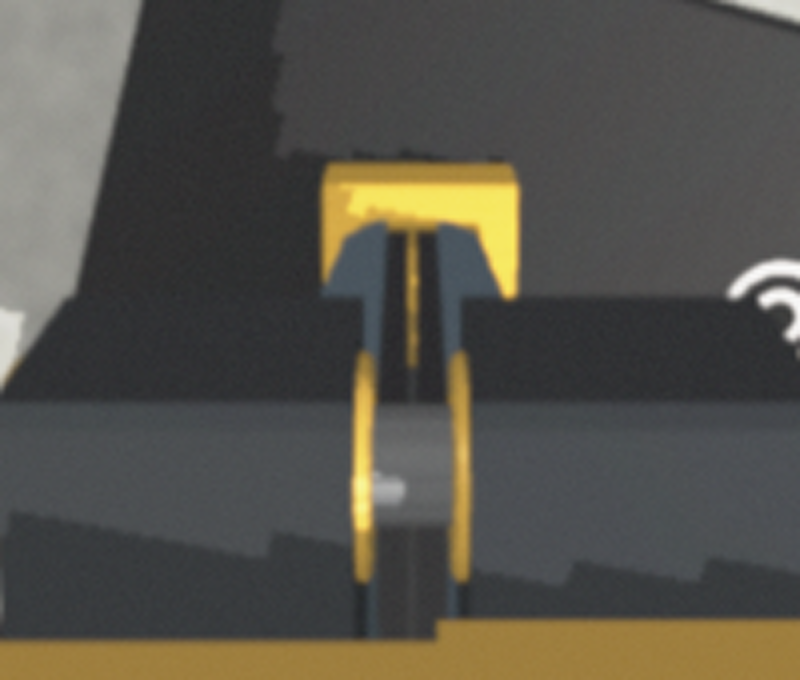

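```bash
python3 - <<'E'
from m import *
st=env.state()
for n in ["side","top"]:
    g=grab_frame(n);im=bgr(g);c=cam(g)
    p=proj(c,[st["ee_pos"],st["ee_pos"]+[0,0,-11],[492.9,-9.9,12],[492.9,-9.9,40]]);print(n,p.round(1))
    u,v=p[0].astype(int); crop(im,u-65,max(v-70,0),u+65,v+40,6,n+"_6",p)
E
```

```text
side [[248.1 226.1]
 [248.1 228.8]
 [247.9 229.5]
 [247.7 222.4]]
top [[281.1 211.2]
 [281.1 211.7]
 [280.5 211.7]
 [280.6 210.4]]
```

View pics/side_6.png

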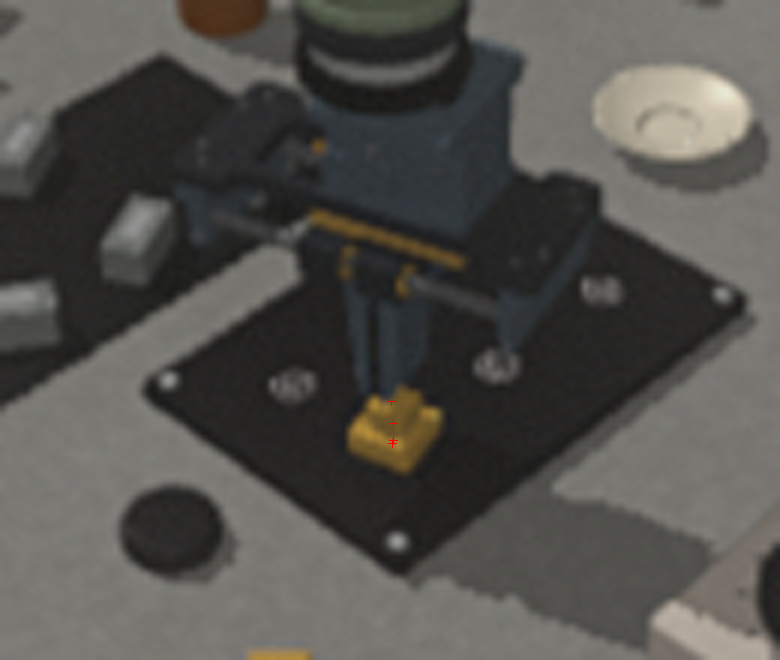

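View pics/top_6.png

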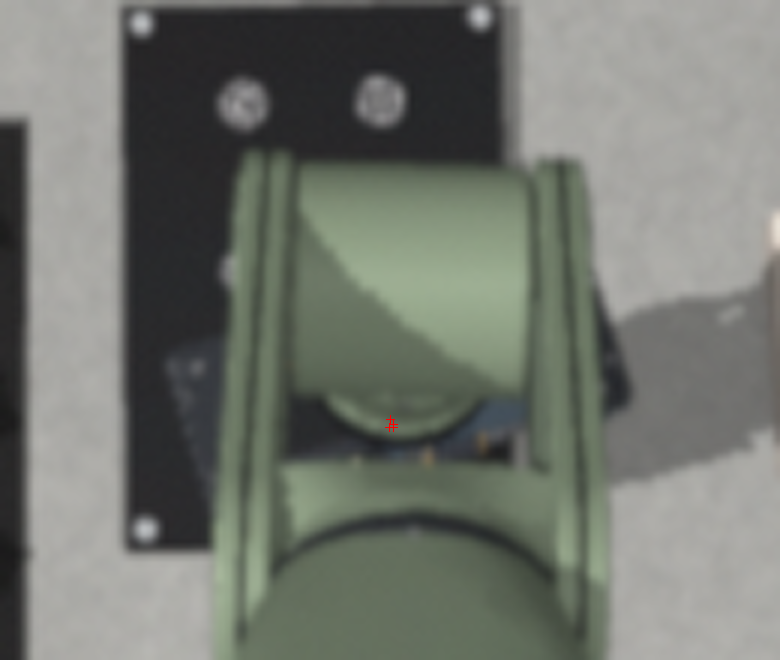

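Emit:
arm_command(
  series=[0,0,0.05,0,0,0,0,0,0.05,0,0,0,0,0,0.05,0,0,0,0,0,0,0,0,0,0,0,0,0,0,0,0,0,0,0,0,0],
)

```text
time_s: 6.33
ee_pos: [491.6, -11.4, 86.2]
ee_rot: [180.0, -0.1, -164.4]
force: [0.4, 0.5, -0.5]
gripper_width: 1.0
```

```bash
python3 - <<'E'
from m import *
st=env.state();print(st["ee_pos"],st["gripper_width"])
g=grab_frame("side");im=bgr(g);c=cam(g)
Z=[-30,-20,-10,0,11]
p=proj(c,[st["ee_pos"]-[0,0,z] for z in Z]);print(p.round(1))
u,v=p[0].astype(int); crop(im,u-50,max(v-40,0),u+50,v+50,7,"side_7",p)
im,c,st=snap("w7"); crop(im,150,150,350,320,4,"w7c")
E
```

```text
[491.59501586 -11.40031388  86.19517656] 0.9545326998472697
[[247.1 202.3]
 [247.2 205.1]
 [247.3 207.8]
 [247.4 210.6]
 [247.5 213.6]]
```

View pics/side_7.png

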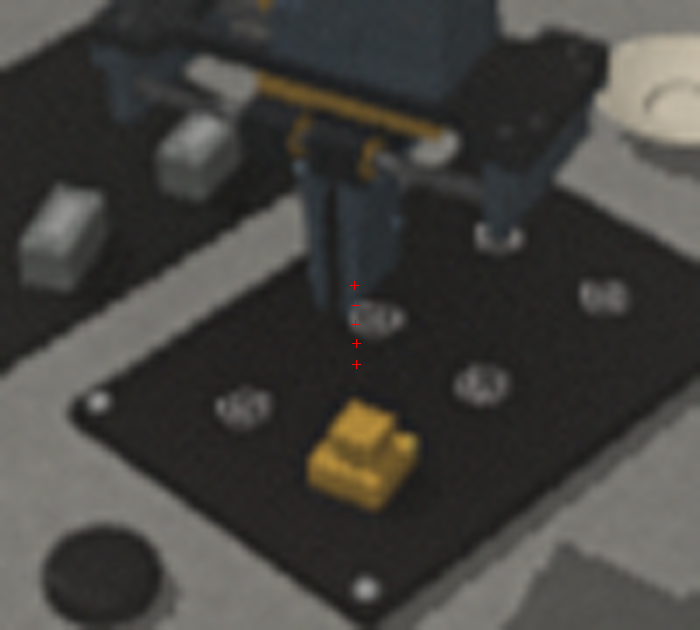

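View pics/w7c.png

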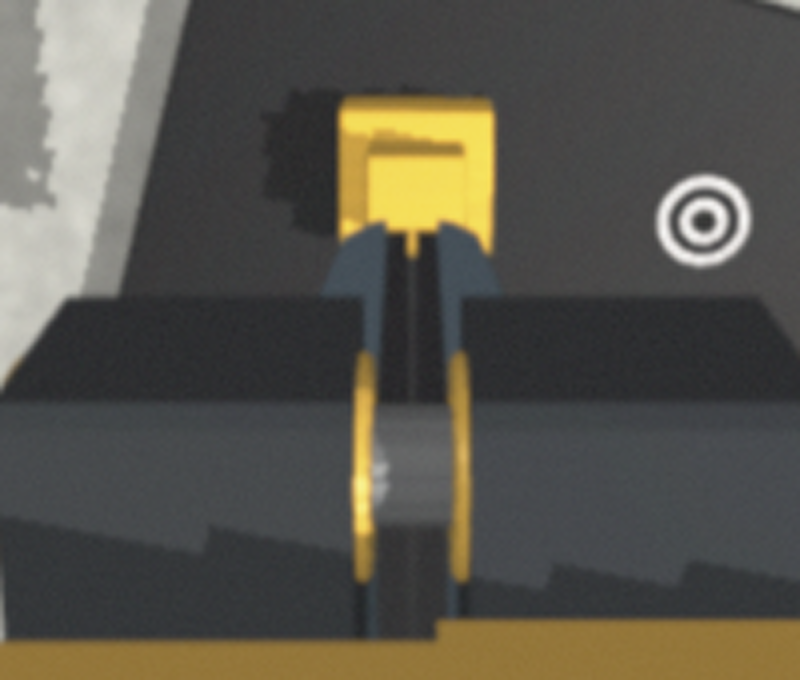

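Emit:
arm_command(
  series=[0.0025,0.0037,0,0,0,0,0,0,0,0,0,0,0,0,0,0,0,0,0,0,-0.03,0,0,0,0,0,-0.05,0,0,0,0,0,-0.05,0,0,0,0,0,-0.035,0,0,0,0,0,-0.025,0,0,0,0,0,-0.01,0,0,0,0,0,-0.005,0,0,0,0,0,0,0,0,0,0,0,0,0,0,0],
  hand=1,
)

```text
time_s: 7.43
ee_pos: [493.9, -10.0, 5.4]
ee_rot: [-180.0, 0.1, -164.3]
force: [-0.2, 0.0, 0.1]
gripper_width: 77.5
```

```bash
python3 - <<'E'
from m import *
im,c,st=snap("w8"); print(st["gripper_width"],st["ee_pos"],st["force"])
g=grab_frame("side");s=bgr(g); crop(s,195,150,305,250,6,"side_8")
E
```

```text
77.45544528740587 [493.89327326  -9.98542027   5.39626144] [-0.20921558  0.03727643  0.05083483]
```

View pics/side_8.png

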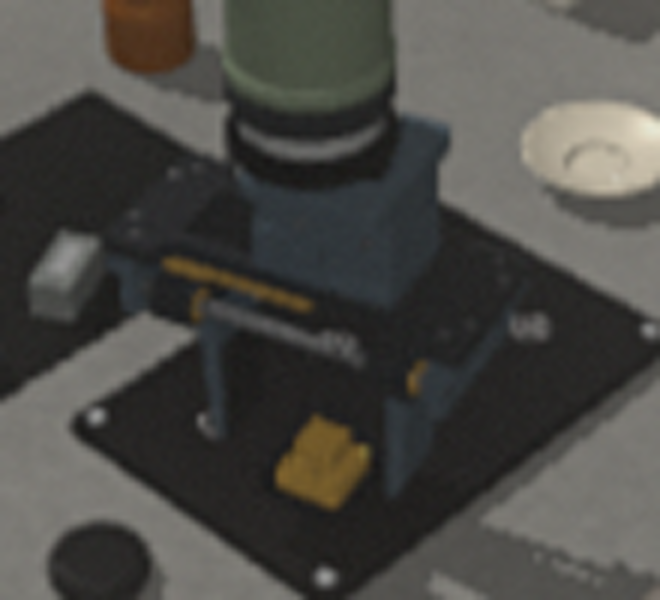

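View pics/w8.png

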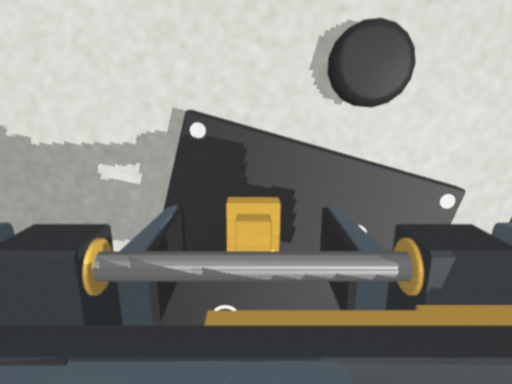

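Emit:
arm_command(
  series=[-0.0025,0,-0.005,0,0,0,0,0,-0.005,0,0,0,0,0,0,0,0,0],
  hand=0.7,
)

```text
time_s: 7.78
ee_pos: [492.0, -9.9, 0.7]
ee_rot: [180.0, -0.0, -164.3]
force: [-0.0, -0.7, -0.1]
gripper_width: 71.3
```

Emit:
arm_command(
  series=[0,0,-0.005,0,0,0,0,0,0,0,0,0],
)

```text
time_s: 7.95
ee_pos: [492.1, -9.9, -1.4]
ee_rot: [180.0, -0.0, -164.3]
force: [-0.8, 0.5, -0.0]
gripper_width: 64.0
```

Emit:
arm_command(
  series=[0,0,-0.005,0,0,0,0,0,0,0,0,0],
)

```text
time_s: 8.12
ee_pos: [492.1, -9.9, -3.4]
ee_rot: [180.0, -0.0, -164.3]
force: [-0.4, 0.4, -0.1]
gripper_width: 63.7
```

Emit:
arm_command(
  series=[0,0,-0.005,0,0,0,0,0,0,0,0,0],
)

```text
time_s: 8.28
ee_pos: [492.1, -10.0, -5.4]
ee_rot: [180.0, -0.0, -164.3]
force: [0.3, 0.6, 0.4]
gripper_width: 63.8
```

Emit:
arm_command(
  series=[0,0,-0.005,0,0,0,0,0,0,0,0,0],
)

```text
time_s: 8.45
ee_pos: [492.1, -9.9, -7.4]
ee_rot: [180.0, -0.0, -164.4]
force: [-0.1, 0.2, -0.4]
gripper_width: 63.9
```

```bash
python3 - <<'E'
from m import *
im,c,st=snap("w9"); print(st["gripper_width"],st["ee_pos"],st["force"])
g=grab_frame("side");s=bgr(g); crop(s,205,170,295,250,8,"side_9")
E
```

```text
63.94639139366226 [492.14675138  -9.94249714  -7.42517649] [-0.0680365   0.24868903 -0.38181401]
```

View pics/side_9.png

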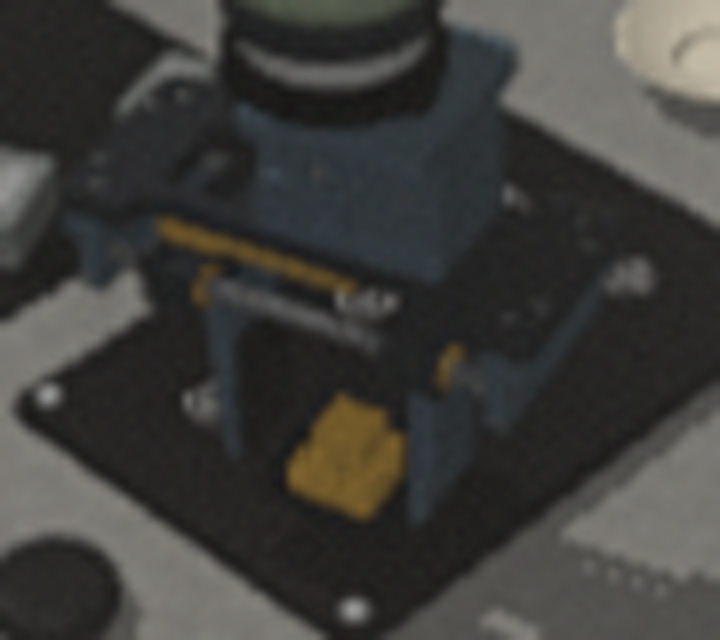

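Emit:
arm_command(
  series=[0,0,-0.005,0,0,0,0,0,-0.005,0,0,0,0,0,0,0,0,0],
)

```text
time_s: 8.8
ee_pos: [492.0, -9.9, -11.5]
ee_rot: [180.0, -0.0, -164.3]
force: [-1.1, -0.1, -0.8]
gripper_width: 63.7
```

Emit:
arm_command(
  series=[0,0,-0.005,0,0,0,0,0,0,0,0,0],
)

```text
time_s: 8.97
ee_pos: [492.1, -9.9, -13.4]
ee_rot: [180.0, -0.0, -164.4]
force: [0.2, -0.1, 0.1]
gripper_width: 64.0
```

Emit:
arm_command(
  series=[0,0,-0.005,0,0,0,0,0,0,0,0,0],
)

```text
time_s: 9.13
ee_pos: [492.1, -10.0, -15.4]
ee_rot: [180.0, -0.0, -164.4]
force: [0.5, 0.7, -0.4]
gripper_width: 63.7
```

Emit:
arm_command(
  series=[0,0,-0.0025,0,0,0,0,0,0,0,0,0],
)

```text
time_s: 9.3
ee_pos: [492.4, -10.0, -16.0]
ee_rot: [180.0, 0.0, -164.3]
force: [-0.8, -0.1, 1.6]
gripper_width: 63.3
```

Emit:
arm_command(
  series=[0,0,0.0075,0,0,0,0,0,0,0,0,0,0,0,0,0,0,0,0,0,0,0,0,0,0,0,0,0,0,0,0,0,0,0,0,0,0,0,0,0,0,0,0,0,0,0,0,0],
  hand=0,
)

```text
time_s: 9.97
ee_pos: [492.3, -9.9, -13.1]
ee_rot: [180.0, -0.0, -164.3]
force: [0.5, -1.2, 0.7]
gripper_width: 31.7
```

Emit:
arm_command(
  series=[0,0,0.02,0,0,0,0,0,0.05,0,0,0,0,0.02,0.05,0,0,0,0.003,0.05,0.02,0,0,-0.029,0.003,0.09,0,0,0,-0.029,0.003,0.09,0,0,0,-0.029,0.003,0.09,0,0,0,-0.029,0.003,0.09,0,0,0,-0.029,0.003,0.09,0,0,0,-0.029,0.003,0.09,0,0,0,-0.029,0.003,0.09,0,0,0,-0.029,0.003,0.09,0,0,0,-0.029,0.003,0.09,0,0,0,-0.029,0.003,0.09,0,0,0,-0.029,0,0.09,0,0,0,-0.029,0,0.06,0,0,0,0,0,0.036,0,0,0,0,0,0,0,0,0,0,0,0,0,0,0,0],
)

```text
time_s: 11.55
ee_pos: [505.0, 452.6, 42.6]
ee_rot: [-179.9, -0.0, -179.9]
force: [1.3, -0.5, -1.5]
gripper_width: 31.8
```

```bash
python3 - <<'E'
from m import *
g=grab_frame("top");s=bgr(g); crop(s,60,130,330,270,2.9,"top_10")
im,c,st=snap("w10"); print(st["gripper_width"],st["ee_pos"],st["force"])
E
```

```text
31.74528408694039 [505.0874327  451.64717393  42.68752556] [ 0.05628891 -0.44635713 -0.80926887]
```

View pics/w10.png

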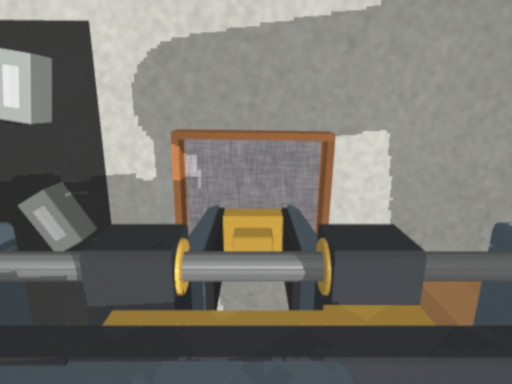

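Emit:
arm_command(
  series=[0,0,-0.04,0,0,0,0,0,-0.05,0,0,0,0,0,-0.03,0,0,0,0,0,-0.02,0,0,0,0,0,-0.0075,0,0,0,0,0,-0.005,0,0,0,0,0,0,0,0,0,0,0,0,0,0,0],
)

```text
time_s: 12.32
ee_pos: [506.1, 452.8, -17.3]
ee_rot: [179.9, 0.1, 180.0]
force: [1.0, 0.1, -1.4]
gripper_width: 31.5
```

Emit:
arm_command(
  series=[0,0,-0.004,0,0,0,0,0,0,0,0,0],
)

```text
time_s: 12.48
ee_pos: [505.7, 452.7, -19.3]
ee_rot: [180.0, 0.0, 180.0]
force: [0.8, -0.9, -0.2]
gripper_width: 31.9
```

Emit:
arm_command(
  series=[0,0,0,0,0,0,0,0,0,0,0,0,0,0,0,0,0,0,0,0,0.01,0,0,0,0,0,0.05,0,0,0,0,0,0.08,0,0,0,0,0,0.08,0,0,0,0,0,0.05,0,0,0],
  hand=0.6,
)

```text
time_s: 13.15
ee_pos: [506.7, 453.5, 92.2]
ee_rot: [179.8, 0.2, 180.0]
force: [0.3, 0.5, 0.6]
gripper_width: 54.8
```

Emit:
arm_command(
  series=[0.02,-0.04,0.06,0,0,0,0.026,-0.064,0.062,0,0,0,0.026,-0.064,0.062,0,0,0,0.026,-0.064,0.062,0,0,0,0.026,-0.064,0.062,0,0,0,0.026,-0.064,0.062,0,0,0,0.026,-0.064,0.062,0,0,0,0.026,-0.064,0.062,0,0,0,0.006,-0.022,0,0,0,0,0,0,0,0,0,0,0,0,0,0,0,0,0,0,0,0,0,0,0,0,0,0,0,0],
  hand=0.6,
)

```text
time_s: 14.23
ee_pos: [587.7, 249.5, 284.3]
ee_rot: [-180.0, -0.2, -179.9]
force: [-0.6, 0.7, 0.5]
gripper_width: 54.7
```

```bash
cat >> m.py <<'E'
def samples(im,c,z=25,thr=150,vmax=215,roi=((380,660),(140,360))):
    """top faces inside a world roi"""
    g=cv2.cvtColor(im,cv2.COLOR_BGR2GRAY)
    (x0,x1),(y0,y1)=roi
    poly=proj(c,[(x0,y0,z),(x1,y0,z),(x1,y1,z),(x0,y1,z)]).astype(np.int32)
    m=np.zeros_like(g);cv2.fillPoly(m,[poly],1);m[vmax:]=0
    out=[]
    for k,a,r in rects(im,((g>thr)&(m>0)),150,6000):
        k=cv2.convexHull(k); r=cv2.minAreaRect(k)
        w=ray(c,cv2.boxPoints(r),z);e=np.diff(w,axis=0);L=np.linalg.norm(e,axis=1);i=L[:2].argmax()
        M=cv2.moments(k);cen=ray(c,(M["m10"]/M["m00"],M["m01"]/M["m00"]),z)[0]
        th=np.degrees(np.arctan2(e[i,1],e[i,0]))%180; th-=180*(th>90)
        out.append((cen[:2].round(1),L[:2].round(1),round(th,1),np.round(r[0],1)))
    return out
E
python3 - <<'E'
from m import *
im,c,st=snap("w11"); print(st["gripper_width"],st["ee_pos"],st["ee_rot"])
for t in (140,165,185): print(t,*samples(im,c,25,t),sep="\n ")
brass(im,c,19)
for h in holes(im[:225],c): print(ray(c,h[:2],12)[0].round(1))
E
```

```text
54.67076642696963 [587.65939349 249.5429946  284.25186004] [-1.79967988e+02 -1.69040948e-01 -1.79916035e+02]
140
 (array([598.7, 201.2]), array([24.7, 45.5]), np.float64(17.3), array([219.5, 164.4]))
 (array([515.5, 304.5]), array([23.9, 45.5]), np.float64(30.7), array([292.5, 105.1]))
 (array([510.1, 198.9]), array([23.9, 44.9]), np.float64(26.6), array([216.2, 100.9]))
 (array([425.5, 199.4]), array([46.3, 24.8]), np.float64(-34.6), array([215. ,  34.2]))
 (array([421.2, 294.6]), array([45. , 23.9]), np.float64(-9.7), array([287.4,  30.9]))
165
 (array([598.6, 201.1]), array([23.3, 44.1]), np.float64(17.3), array([219.2, 164.3]))
 (array([515.5, 304.6]), array([23.1, 44.3]), np.float64(31.2), array([292.6, 105. ]))
 (array([509.8, 198.8]), array([22.7, 44.3]), np.float64(26.5), array([216.1, 100.7]))
 (array([425.3, 199.1]), array([45. , 23.5]), np.float64(-35.4), array([214.6,  34.1]))
 (array([421.3, 294.7]), array([44.1, 23. ]), np.float64(-9.1), array([287.5,  30.8]))
185
 (array([598.9, 200.9]), array([22. , 42.7]), np.float64(17.3), array([219.2, 164.5]))
 (array([515.4, 304.5]), array([22.4, 43.2]), np.float64(30.2), array([292.6, 105. ]))
 (array([510. , 198.9]), array([21.5, 43.2]), np.float64(26.5), array([216.1, 100.7]))
 (array([425.3, 199.2]), array([44.2, 22.5]), np.float64(-35.2), array([214.6,  34.1]))
 (array([421.1, 294.6]), array([43.5, 22.4]), np.float64(-9.1), array([287.5,  30.7]))
brass [506.4 449.9  19. ] [37.3 31.1 38. ] [ 90.1   7.2 -89.9]
[647.4  54.5  12. ]
[647.2  -9.7  12. ]
[567.5  54.6  12. ]
[567.4  -9.6  12. ]
[487.4  54.8  12. ]
[487.3  -9.3  12. ]
```

View pics/w11.png

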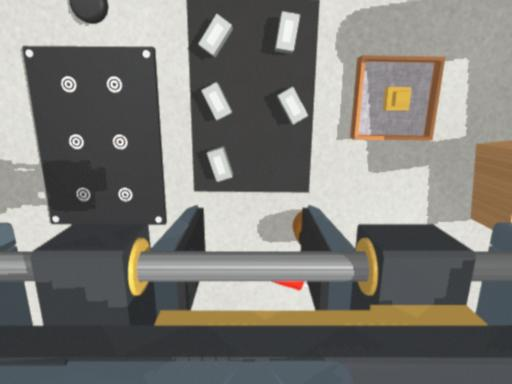

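```bash
python3 - <<'E'
from m import *
for i in range(2): im,c,st=snap("w11")
print(st["ee_pos"].round(2),st["ee_rot"].round(2),st["time_s"])
E
```

```text
[587.96 249.46 284.66] [-1.7997e+02 -1.2000e-01 -1.7992e+02] 14.3333
```

Emit:
arm_command(
  series=[0.004,-0.02,-0.05,0,0,0.08,0.007,-0.03,-0.09,0,0,0.1,0.007,-0.03,-0.09,0,0,0.1,0.007,-0.03,-0.09,0,0,0.102,0.002,-0.011,-0.09,0,0,0,0,0,-0.09,0,0,0,0,0,-0.09,0,0,0,0,0,-0.08,0,0,0,0,0,-0.06,0,0,0,0,0,-0.03,0,0,0,0,0,-0.01,0,0,0,0,0,0,0,0,0,0,0,0,0,0,0,0,0,0,0,0,0],
)

```text
time_s: 15.55
ee_pos: [601.1, 200.6, -20.2]
ee_rot: [180.0, 0.2, -162.8]
force: [0.7, 0.4, -0.2]
gripper_width: 54.7
```

Emit:
arm_command(
  series=[0,0,-0.006,0,0,0,0,0,0,0,0,0,0,0,0,0,0,0],
)

```text
time_s: 15.8
ee_pos: [599.8, 200.1, -23.8]
ee_rot: [180.0, 0.1, -162.8]
force: [-0.3, -0.8, -0.5]
gripper_width: 54.7
```

Emit:
arm_command(
  series=[-0.0025,0.002,0,0,0,0,0,0,0,0,0,0,0,0,0,0,0,0,0,0,0,0,0,0,0,0,0,0,0,0,0,0,0,0,0,0,0,0,0,0,0,0,0,0,0,0,0,0],
  hand=0,
)

```text
time_s: 16.47
ee_pos: [598.6, 200.8, -24.5]
ee_rot: [180.0, -0.0, -162.8]
force: [-0.2, 0.1, -0.7]
gripper_width: 23.6
```

Emit:
arm_command(
  series=[0,0,0.04,0,0,0,0,0,0.08,0,0,0,0.01,-0.03,0.02,0,0,-0.04,0.02,-0.06,0,0,0,-0.06,0.02,-0.06,0,0,0,-0.07,0.02,-0.06,0,0,0,-0.07,0.02,-0.06,0,0,0,-0.07,0.02,-0.06,0,0,0,-0.07,0.012,-0.035,0,0,0,0,0,0,-0.04,0,0,0,0,0,-0.04,0,0,0,0,0,-0.02,0,0,0,0,0,0,0,0,0,0,0,0,0,0,0,0,0,0,0,0,0,0,0,0,0,0,0],
)

```text
time_s: 17.8
ee_pos: [648.1, 55.2, -7.5]
ee_rot: [180.0, 0.1, -179.9]
force: [0.7, -0.7, -0.9]
gripper_width: 24.1
```

Emit:
arm_command(
  series=[-0.001,-0.001,-0.01,0,0,0,0,0,0,0,0,0,0,0,0,0,0,0],
)

```text
time_s: 18.05
ee_pos: [646.8, 54.5, -12.5]
ee_rot: [180.0, 0.0, -179.9]
force: [-0.1, 0.3, -0.7]
gripper_width: 23.8
```

Emit:
arm_command(
  series=[0,0,0,0,0,0,0,0,0,0,0,0,0,0,0,0,0,0,0,0,0.03,0,0,0,0,0,0.08,0,0,0,-0.016,0.036,0.08,0,0,0,-0.016,0.036,0.08,0,0,0,-0.016,0.036,0.08,0,0,0,-0.016,0.036,0.08,0,0,0,-0.016,0.036,0.08,0,0,0,-0.016,0.036,0.08,0,0,0,-0.016,0.036,0.08,0,0,0,-0.016,0.036,0.05,0,0,0,0,0,0,0,0,0,0,0,0,0,0,0,0,0,0,0,0,0,0,0,0,0,0,0],
  hand=0.5,
)

```text
time_s: 19.47
ee_pos: [595.1, 168.8, 273.9]
ee_rot: [-179.9, -0.2, -180.0]
force: [-0.9, 0.2, 0.3]
gripper_width: 45.8
```

```bash
cat > survey.py <<'E'
from m import *
import sys
im,c,st=snap(sys.argv[1]); print(st["time_s"],st["gripper_width"],st["ee_pos"].round(1),st["ee_rot"].round(1))
print("mat",*[(*x[0],*x[1],x[2]) for x in samples(im,c,25,165)],sep="\n ")
print("plate",*[(*x[0],*x[1],x[2]) for x in samples(im,c,36,165,roi=((440,690),(-60,110)))],sep="\n ")
print([ray(c,h[:2],12)[0].round(1).tolist()[:2] for h in holes(im[:225],c)])
E
python3 survey.py w12
```

```text
19.4667 45.79118753014417 [595.1 168.8 273.9] [-179.9   -0.2 -180. ]
mat
 (np.float64(515.2), np.float64(304.2), np.float64(23.6), np.float64(45.0), np.float64(30.2))
 (np.float64(509.9), np.float64(198.4), np.float64(23.5), np.float64(45.0), np.float64(26.8))
 (np.float64(425.3), np.float64(198.9), np.float64(45.1), np.float64(23.7), np.float64(-35.7))
 (np.float64(421.2), np.float64(294.3), np.float64(44.6), np.float64(23.3), np.float64(-8.9))
plate
 (np.float64(647.3), np.float64(55.4), np.float64(24.3), np.float64(44.0), np.float64(0.1))
 (np.float64(565.0), np.float64(60.6), np.float64(18.8), np.float64(18.8), np.float64(-89.9))
 (np.float64(564.9), np.float64(-0.1), np.float64(18.9), np.float64(18.9), np.float64(-5.2))
 (np.float64(489.2), np.float64(60.7), np.float64(19.3), np.float64(19.7), np.float64(-3.3))
 (np.float64(489.1), np.float64(0.0), np.float64(19.3), np.float64(19.7), np.float64(-5.4))
 (np.float64(498.8), np.float64(-1.4), np.float64(170.7), np.float64(189.8), np.float64(-2.0))
[[647.4, -9.6], [567.3, 54.6], [567.3, -9.4], [487.4, 54.8], [487.2, -9.2]]
```

View pics/w12.png

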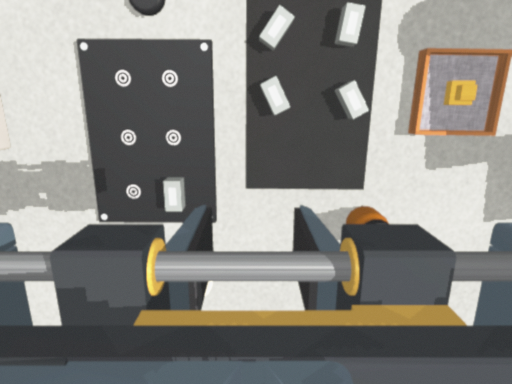

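Emit:
arm_command(
  series=[-0.02,0.006,-0.05,0,0,0.06,-0.04,0.014,-0.08,0,0,0.11,-0.04,0.014,-0.08,0,0,0.11,-0.04,0.014,-0.08,0,0,0.11,-0.04,0.014,-0.08,0,0,0.11,-0.033,0.012,-0.08,0,0,0.093,0,0,-0.08,0,0,0,0,0,-0.08,0,0,0,0,0,-0.07,0,0,0,0,0,-0.04,0,0,0,0,0,-0.025,0,0,0,0,0,0,0,0,0,0,0,0,0,0,0,0,0,0,0,0,0,0,0,0,0,0,0,0,0,0,0,0,0],
  hand=0.6,
)

```text
time_s: 20.85
ee_pos: [511.4, 199.5, -21.3]
ee_rot: [-180.0, 0.1, -153.2]
force: [0.1, -0.3, 0.1]
gripper_width: 54.8
```

Emit:
arm_command(
  series=[-0.003,-0.002,-0.004,0,0,0,0,0,0,0,0,0,0,0,0,0,0,0],
)

```text
time_s: 21.1
ee_pos: [509.2, 198.4, -23.9]
ee_rot: [180.0, 0.0, -153.2]
force: [-0.3, -0.7, -0.6]
gripper_width: 54.8
```

Emit:
arm_command(
  series=[0.0015,0,0,0,0,0,0,0,0,0,0,0,0,0,0,0,0,0,0,0,0,0,0,0,0,0,0,0,0,0,0,0,0,0,0,0,0,0,0,0,0,0,0,0,0,0,0,0],
  hand=0,
)

```text
time_s: 21.77
ee_pos: [509.9, 198.5, -24.2]
ee_rot: [180.0, -0.0, -153.2]
force: [0.4, -0.2, 0.2]
gripper_width: 24.1
```

Emit:
arm_command(
  series=[0,0,0.04,0,0,0,0,0,0.08,0,0,0,0.012,-0.03,0.02,0,0,-0.05,0.024,-0.06,0,0,0,-0.11,0.024,-0.06,0,0,0,-0.11,0.024,-0.06,0,0,0,-0.11,0.024,-0.06,0,0,0,-0.11,0.024,-0.06,0,0,0,-0.103,0.012,-0.03,0,0,0,0,0,0,-0.04,0,0,0,0,0,-0.04,0,0,0,0,0,-0.02,0,0,0,0,0,-0.01,0,0,0,0,0,0,0,0,0,0,0,0,0,0,0,0,0,0,0,0,0,0,0,0,0,0,0],
)

```text
time_s: 23.18
ee_pos: [567.7, 54.7, -12.0]
ee_rot: [180.0, 0.0, -179.9]
force: [-0.5, -0.9, -0.4]
gripper_width: 23.8
```

Emit:
arm_command(
  series=[0,0,0,0,0,0,0,0,0,0,0,0,0,0,0,0,0,0,0,0,0.03,0,0,0,0,0,0.08,0,0,0,0.009,0.036,0.08,0,0,0,0.009,0.036,0.08,0,0,0,0.009,0.036,0.08,0,0,0,0.009,0.036,0.08,0,0,0,0.009,0.036,0.08,0,0,0,0.009,0.036,0.08,0,0,0,0.009,0.036,0.08,0,0,0,0.009,0.036,0.05,0,0,0,0,0,0,0,0,0,0,0,0,0,0,0,0,0,0,0,0,0,0,0,0,0,0,0,0,0,0,0,0,0],
  hand=0.5,
)

```text
time_s: 24.68
ee_pos: [595.6, 168.8, 274.3]
ee_rot: [-180.0, -0.2, -180.0]
force: [0.7, -0.4, 0.3]
gripper_width: 45.6
```

```bash
python3 survey.py w13
```

```text
24.6833 45.60770774657212 [595.6 168.8 274.3] [-180.    -0.2 -180. ]
mat
 (np.float64(515.3), np.float64(304.3), np.float64(23.6), np.float64(45.5), np.float64(30.4))
 (np.float64(425.4), np.float64(198.8), np.float64(45.4), np.float64(23.4), np.float64(-35.7))
 (np.float64(421.1), np.float64(294.3), np.float64(44.9), np.float64(23.1), np.float64(-9.8))
plate
 (np.float64(647.1), np.float64(55.5), np.float64(24.4), np.float64(45.3), np.float64(0.1))
 (np.float64(564.8), np.float64(-0.2), np.float64(18.9), np.float64(19.0), np.float64(42.6))
 (np.float64(566.9), np.float64(55.6), np.float64(24.3), np.float64(44.3), np.float64(0.3))
 (np.float64(489.2), np.float64(60.8), np.float64(19.3), np.float64(18.4), np.float64(-89.9))
 (np.float64(488.9), np.float64(0.1), np.float64(19.7), np.float64(19.3), np.float64(-6.1))
 (np.float64(498.9), np.float64(-1.5), np.float64(170.8), np.float64(189.9), np.float64(-2.0))
[[647.4, -9.7], [567.3, -9.4], [487.3, 54.9], [487.3, -9.1]]
```

View pics/w13.png

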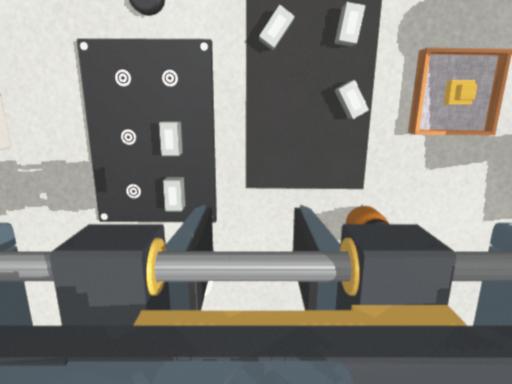

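Emit:
arm_command(
  series=[-0.03,0.005,-0.03,0,0,-0.06,-0.055,0.01,-0.07,0,0,-0.104,-0.055,0.01,-0.07,0,0,-0.104,-0.055,0.01,-0.07,0,0,-0.104,-0.055,0.01,-0.07,0,0,-0.104,-0.055,0.01,-0.07,0,0,-0.104,-0.055,0.01,-0.07,0,0,-0.104,-0.055,0.01,-0.07,0,0,-0.104,-0.0105,0,-0.06,0,0,0,0,0,-0.06,0,0,0,0,0,-0.06,0,0,0,0,0,-0.03,0,0,0,0,0,-0.016,0,0,0,0,0,0,0,0,0,0,0,0,0,0,0,0,0,0,0,0,0,0,0,0,0,0,0,0,0,0,0,0,0],
  hand=0.6,
)

```text
time_s: 26.23
ee_pos: [426.8, 199.9, -21.7]
ee_rot: [179.9, 0.1, 144.6]
force: [0.0, -0.1, 0.0]
gripper_width: 54.8
```

Emit:
arm_command(
  series=[-0.002,-0.001,-0.003,0,0,0,0,0,0,0,0,0,0,0,0,0,0,0],
)

```text
time_s: 26.48
ee_pos: [425.3, 199.2, -23.6]
ee_rot: [180.0, 0.0, 144.6]
force: [0.6, 0.6, 0.1]
gripper_width: 54.5
```

Emit:
arm_command(
  series=[0,0,0,0,0,0,0,0,0,0,0,0,0,0,0,0,0,0,0,0,0,0,0,0,0,0,0,0,0,0,0,0,0,0,0,0,0,0,0,0,0,0,0,0,0,0,0,0],
  hand=0,
)

```text
time_s: 27.15
ee_pos: [425.4, 199.3, -23.7]
ee_rot: [180.0, 0.0, 144.6]
force: [-0.5, -0.2, -0.7]
gripper_width: 23.2
```

Emit:
arm_command(
  series=[0,0,0.04,0,0,0,0,0,0.08,0,0,0,0.01,-0.02,0.02,0,0,0.04,0.022,-0.05,0,0,0,0.11,0.022,-0.05,0,0,0,0.11,0.022,-0.05,0,0,0,0.11,0.022,-0.05,0,0,0,0.11,0.022,-0.05,0,0,0,0.11,0.022,-0.05,0,0,0,0.11,0.013,-0.0415,0,0,0,0.087,0,0,-0.04,0,0,0,0,0,-0.04,0,0,0,0,0,-0.02,0,0,0,0,0,-0.011,0,0,0,0,0,0,0,0,0,0,0,0,0,0,0,0,0,0,0,0,0,0,0,0,0,0,0],
)

```text
time_s: 28.65
ee_pos: [487.5, 54.9, -12.0]
ee_rot: [180.0, 0.0, -179.9]
force: [-0.3, 0.4, -1.1]
gripper_width: 23.8
```

Emit:
arm_command(
  series=[0,0,0,0,0,0,0,0,0,0,0,0,0,0,0,0,0,0,0,0,0.03,0,0,0,0,0,0.08,0,0,0,0.033,0.036,0.08,0,0,0,0.033,0.036,0.08,0,0,0,0.033,0.036,0.08,0,0,0,0.033,0.036,0.08,0,0,0,0.033,0.036,0.08,0,0,0,0.033,0.036,0.08,0,0,0,0.033,0.036,0.08,0,0,0,0.033,0.036,0.05,0,0,0,0,0,0,0,0,0,0,0,0,0,0,0,0,0,0,0,0,0,0,0,0,0,0,0,0,0,0,0,0,0],
  hand=0.5,
)

```text
time_s: 30.15
ee_pos: [591.8, 169.0, 274.5]
ee_rot: [-180.0, -0.2, 180.0]
force: [0.8, -0.0, -0.7]
gripper_width: 45.6
```

```bash
python3 survey.py w14
```

```text
30.15 45.570196227665626 [591.8 169.  274.5] [-180.    -0.2  180. ]
mat
 (np.float64(515.2), np.float64(304.3), np.float64(23.6), np.float64(45.4), np.float64(31.2))
 (np.float64(421.3), np.float64(294.3), np.float64(44.7), np.float64(23.3), np.float64(-9.3))
plate
 (np.float64(647.1), np.float64(55.3), np.float64(24.3), np.float64(44.3), np.float64(0.3))
 (np.float64(564.7), np.float64(-0.3), np.float64(18.9), np.float64(19.0), np.float64(-5.2))
 (np.float64(567.1), np.float64(55.5), np.float64(24.4), np.float64(44.5), np.float64(0.1))
 (np.float64(488.8), np.float64(0.1), np.float64(19.8), np.float64(19.4), np.float64(-6.1))
 (np.float64(486.8), np.float64(55.4), np.float64(24.4), np.float64(45.2), np.float64(-0.1))
 (np.float64(498.7), np.float64(-1.1), np.float64(170.0), np.float64(190.9), np.float64(-2.1))
[[647.4, -9.6], [567.3, -9.5], [487.2, -9.0]]
```

View pics/w14.png

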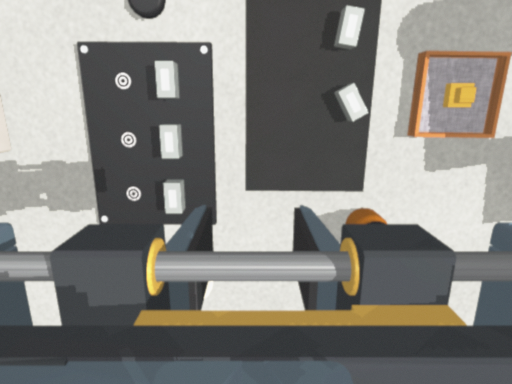

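Emit:
arm_command(
  series=[-0.011,0.02,-0.03,0,0,0.04,-0.03,0.053,-0.07,0,0,0.107,-0.03,0.053,-0.07,0,0,0.107,-0.03,0.053,-0.07,0,0,0.107,-0.03,0.053,-0.07,0,0,0.107,-0.03,0.053,-0.07,0,0,0.107,-0.03,0.053,-0.07,0,0,0.107,0,0,-0.08,0,0,0,0,0,-0.08,0,0,0,0,0,-0.07,0,0,0,0,0,-0.04,0,0,0,0,0,-0.026,0,0,0,0,0,0,0,0,0,0,0,0,0,0,0,0,0,0,0,0,0,0,0,0,0,0,0,0,0,0,0,0,0],
  hand=0.6,
)

```text
time_s: 31.62
ee_pos: [517.4, 305.5, -21.2]
ee_rot: [180.0, 0.1, -149.3]
force: [0.4, -0.4, 0.2]
gripper_width: 54.6
```

Emit:
arm_command(
  series=[0,0,0,0,0,0,0,0,0,0,0,0],
)

```text
time_s: 31.78
ee_pos: [516.8, 305.2, -21.9]
ee_rot: [180.0, 0.1, -149.3]
force: [-1.0, -0.3, 0.1]
gripper_width: 54.5
```

Emit:
arm_command(
  series=[-0.003,-0.0015,-0.004,0,0,0,0,0,0,0,0,0,0,0,0,0,0,0],
)

```text
time_s: 32.03
ee_pos: [515.1, 304.3, -24.3]
ee_rot: [180.0, -0.0, -149.3]
force: [-0.0, 0.0, 0.9]
gripper_width: 54.9
```

Emit:
arm_command(
  series=[0,0,0,0,0,0,0,0,0,0,0,0,0,0,0,0,0,0,0,0,0,0,0,0,0,0,0,0,0,0,0,0,0,0,0,0,0,0,0,0,0,0,0,0,0,0,0,0],
  hand=0,
)

```text
time_s: 32.7
ee_pos: [515.3, 304.4, -24.2]
ee_rot: [180.0, -0.0, -149.3]
force: [0.1, 0.5, -0.1]
gripper_width: 24.0
```

Emit:
arm_command(
  series=[0,0,0.04,0,0,0,0,0,0.08,0,0,0,0.02,-0.045,0.04,0,0,-0.032,0.031,-0.074,0,0,0,-0.065,0.031,-0.074,0,0,0,-0.065,0.031,-0.074,0,0,0,-0.065,0.031,-0.074,0,0,0,-0.065,0.031,-0.074,0,0,0,-0.065,0.031,-0.074,0,0,0,-0.065,0.031,-0.074,0,0,0,-0.065,0.031,-0.074,0,0,0,-0.065,0.031,-0.074,0,0,0,-0.065,0.031,-0.074,0,0,0,-0.065,0,0,0,0,0,0,0,0,-0.04,0,0,0,0,0,-0.04,0,0,0,0,0,-0.03,0,0,0,0,0,0,0,0,0,0,0,0,0,0,0,0,0,0,0,0,0],
)

```text
time_s: 34.37
ee_pos: [647.8, -9.2, -3.5]
ee_rot: [180.0, 0.1, -179.9]
force: [0.1, -0.7, -1.0]
gripper_width: 23.7
```

Emit:
arm_command(
  series=[-0.001,0,-0.018,0,0,0,0,0,-0.003,0,0,0,0,0,0,0,0,0,0,0,0,0,0,0],
)

```text
time_s: 34.7
ee_pos: [647.2, -9.4, -12.1]
ee_rot: [180.0, 0.0, -180.0]
force: [-0.0, 0.4, 0.4]
gripper_width: 24.0
```

Emit:
arm_command(
  series=[0,0,0,0,0,0,0,0,0,0,0,0,0,0,0,0,0,0,0,0,0.03,0,0,0,0,0,0.08,0,0,0,-0.016,0.056,0.075,0,0,0,-0.016,0.056,0.075,0,0,0,-0.016,0.056,0.075,0,0,0,-0.016,0.056,0.075,0,0,0,-0.016,0.056,0.075,0,0,0,-0.016,0.056,0.075,0,0,0,-0.016,0.056,0.075,0,0,0,-0.016,0.056,0.075,0,0,0,0,0,0,0,0,0,0,0,0,0,0,0,0,0,0,0,0,0,0,0,0,0,0,0,0,0,0,0,0,0],
  hand=0.5,
)

```text
time_s: 36.2
ee_pos: [595.2, 168.6, 269.9]
ee_rot: [-180.0, -0.2, 180.0]
force: [-0.3, 0.1, 0.4]
gripper_width: 45.8
```

```bash
python3 survey.py w15
```

```text
36.2 45.81940702924732 [595.2 168.6 269.9] [-180.    -0.2  180. ]
mat
 (np.float64(421.2), np.float64(294.4), np.float64(44.6), np.float64(23.4), np.float64(-9.1))
plate
 (np.float64(646.7), np.float64(55.2), np.float64(24.2), np.float64(45.1), np.float64(0.5))
 (np.float64(646.6), np.float64(-8.6), np.float64(24.4), np.float64(45.9), np.float64(0.2))
 (np.float64(564.7), np.float64(-0.1), np.float64(18.7), np.float64(18.7), np.float64(-5.3))
 (np.float64(567.2), np.float64(55.4), np.float64(24.3), np.float64(44.0), np.float64(0.5))
 (np.float64(489.0), np.float64(0.1), np.float64(19.1), np.float64(18.3), np.float64(90.0))
 (np.float64(487.0), np.float64(55.5), np.float64(24.3), np.float64(45.0), np.float64(0.8))
 (np.float64(498.9), np.float64(-1.6), np.float64(170.3), np.float64(192.1), np.float64(-2.1))
[[567.1, -9.4], [487.2, -9.1]]
```

View pics/w15.png

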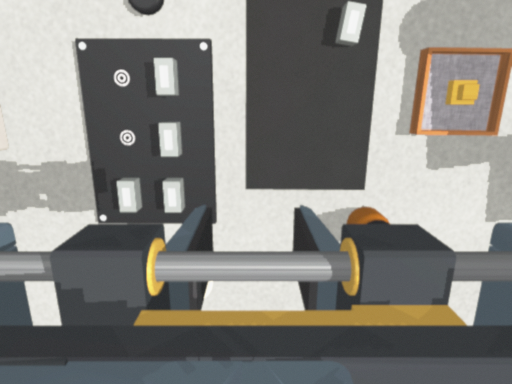

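Emit:
arm_command(
  series=[-0.037,0.024,-0.03,0,0,-0.023,-0.05,0.036,-0.065,0,0,-0.023,-0.05,0.036,-0.065,0,0,-0.023,-0.05,0.036,-0.065,0,0,-0.023,-0.05,0.036,-0.065,0,0,-0.023,-0.05,0.036,-0.065,0,0,-0.023,-0.05,0.036,-0.065,0,0,-0.023,-0.05,0.036,-0.065,0,0,-0.023,-0.05,0.036,-0.065,0,0,-0.023,0,0,-0.07,0,0,0,0,0,-0.06,0,0,0,0,0,-0.035,0,0,0,0,0,-0.02,0,0,0,0,0,0,0,0,0,0,0,0,0,0,0,0,0,0,0,0,0,0,0,0,0,0,0,0,0,0,0,0,0],
  hand=0.6,
)

```text
time_s: 37.75
ee_pos: [421.7, 294.8, -21.5]
ee_rot: [179.9, 0.1, 170.7]
force: [-0.0, -0.6, 0.6]
gripper_width: 54.8
```

Emit:
arm_command(
  series=[0,0,-0.003,0,0,0,0,0,0,0,0,0,0,0,0,0,0,0],
)

```text
time_s: 38.0
ee_pos: [421.0, 294.5, -23.5]
ee_rot: [180.0, 0.0, 170.7]
force: [-0.1, -0.1, -0.2]
gripper_width: 54.6
```

Emit:
arm_command(
  series=[0,0,0,0,0,0,0,0,0,0,0,0,0,0,0,0,0,0,0,0,0,0,0,0,0,0,0,0,0,0,0,0,0,0,0,0,0,0,0,0,0,0,0,0,0,0,0,0],
  hand=0,
)

```text
time_s: 38.67
ee_pos: [420.9, 294.5, -23.7]
ee_rot: [180.0, -0.0, 170.7]
force: [-0.5, 0.3, 0.8]
gripper_width: 24.0
```

Emit:
arm_command(
  series=[0,0,0.04,0,0,0,0,0,0.08,0,0,0,0.016,-0.04,0.04,0,0,0,0.015,-0.072,0,0,0,0.0207,0.015,-0.072,0,0,0,0.0207,0.015,-0.072,0,0,0,0.0207,0.015,-0.072,0,0,0,0.0207,0.015,-0.072,0,0,0,0.0207,0.015,-0.072,0,0,0,0.0207,0.015,-0.072,0,0,0,0.0207,0.015,-0.072,0,0,0,0.0207,0.015,-0.072,0,0,0,0.0207,0.015,-0.072,0,0,0,0.0207,0,0,0,0,0,0,0,0,-0.04,0,0,0,0,0,-0.04,0,0,0,0,0,-0.03,0,0,0,0,0,0,0,0,0,0,0,0,0,0,0,0,0,0,0,0,0],
)

```text
time_s: 40.33
ee_pos: [487.8, -9.3, -3.2]
ee_rot: [180.0, 0.0, -179.9]
force: [-1.0, 0.3, -0.4]
gripper_width: 23.8
```

Emit:
arm_command(
  series=[0,0,-0.018,0,0,0,0,0,-0.003,0,0,0,0,0,0,0,0,0,0,0,0,0,0,0],
)

```text
time_s: 40.67
ee_pos: [487.8, -9.4, -11.7]
ee_rot: [180.0, 0.1, -180.0]
force: [0.4, 1.0, 1.6]
gripper_width: 23.8
```

Emit:
arm_command(
  series=[0,0,0,0,0,0,0,0,0,0,0,0,0,0,0,0,0,0,0,0,0.03,0,0,0,0,0,0.08,0,0,0,0.036,-0.045,0.07,0,0,0,0.036,-0.045,0.07,0,0,0,0.036,-0.045,0.07,0,0,0,0.036,-0.045,0.07,0,0,0,0.036,-0.045,0.07,0,0,0,0.036,-0.045,0.07,0,0,0,0.036,-0.045,0.07,0,0,0,0.036,-0.045,0.07,0,0,0,0.036,-0.045,0.07,0,0,0,0,0,0,0,0,0,0,0,0,0,0,0,0,0,0,0,0,0,0,0,0,0,0,0],
  hand=0.5,
)

```text
time_s: 42.17
ee_pos: [615.7, -170.6, 282.1]
ee_rot: [179.9, -0.2, -179.9]
force: [1.1, 0.4, 0.9]
gripper_width: 46.1
```

```bash
python3 survey.py w16
```

```text
42.1667 46.07983607238082 [ 615.7 -170.6  282.1] [ 179.9   -0.2 -179.9]
mat
 (np.float64(650.0), np.float64(171.9), np.float64(21.3), np.float64(69.9), np.float64(-89.9))
plate
 (np.float64(648.0), np.float64(-9.2), np.float64(42.8), np.float64(20.9), np.float64(-0.2))
 (np.float64(620.9), np.float64(53.1), np.float64(64.1), np.float64(30.5), np.float64(-16.8))
 (np.float64(567.2), np.float64(54.5), np.float64(43.7), np.float64(22.2), np.float64(0.3))
 (np.float64(486.8), np.float64(54.8), np.float64(44.9), np.float64(22.2), np.float64(-0.2))
 (np.float64(487.0), np.float64(-9.5), np.float64(44.2), np.float64(22.0), np.float64(-0.1))
 (np.float64(520.2), np.float64(49.7), np.float64(250.2), np.float64(169.9), np.float64(3.1))
[[567.0, -9.3]]
```

View pics/w16.png

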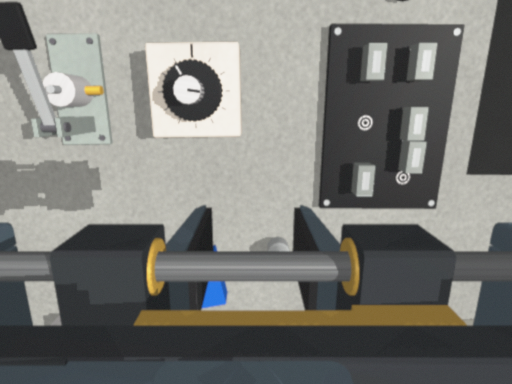

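```bash
python3 - <<'E'
from m import *
st,g=pickle.load(open("w16.pkl","rb"));im=bgr(g);crop(im,340,90,450,215,6,"w16c")
E
```

```text
(no output)
```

View pics/w16c.png

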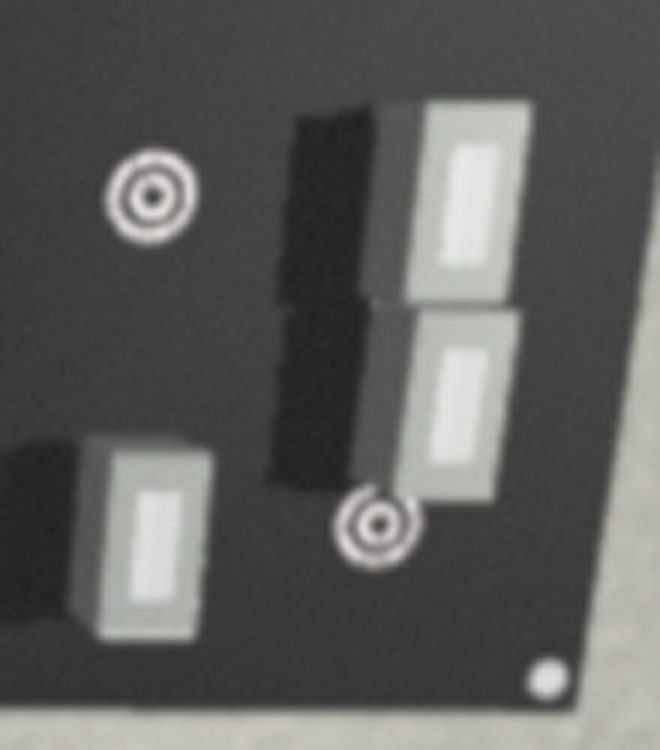

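```bash
python3 - <<'E'
from m import *
st,g=pickle.load(open("w16.pkl","rb"));c=cam(g,st)
for P in [[(414,310),(522,312),(494,500),(395,497)],[(425,101),(531,101),(506,302),(406,302)],[(110,452),(213,452),(195,638),(100,638)]]:
    w=ray(c,np.array(P)/6+[339.5,89.5],36);print(w[:,:2].round(1).tolist(),w.mean(0).round(1))
E
```

```text
[[591.4, 45.3], [591.8, 70.3], [636.0, 69.8], [635.3, 46.2]] [613.6  57.9  36. ]
[[544.7, 42.0], [544.6, 65.8], [589.5, 66.3], [589.5, 43.2]] [567.1  54.3  36. ]
[[624.6, -22.1], [624.6, 2.2], [670.0, 2.2], [670.0, -20.6]] [647.3  -9.6  36. ]
```

Emit:
arm_command(
  series=[0,0.04,-0.04,0,0,0,0,0.06,-0.045,0,0,0,0,0.06,-0.045,0,0,0,0,0.06,-0.045,0,0,0,0,0.06,-0.045,0,0,0,0,0.06,-0.045,0,0,0,0,0.06,-0.045,0,0,0,0,0.06,-0.045,0,0,0,0,0.06,-0.045,0,0,0,-0.004,0.052,-0.045,0,0,0,0,0,-0.08,0,0,0,0,0,-0.08,0,0,0,0,0,0,0,0,0,0,0,0,0,0,0,0,0,0,0,0,0,0,0,0,0,0,0],
  hand=0.5,
)

```text
time_s: 43.55
ee_pos: [616.8, 57.2, 44.1]
ee_rot: [180.0, 0.2, -180.0]
force: [0.5, 0.7, 0.3]
gripper_width: 45.5
```

```bash
python3 - <<'E'
from m import *
im,c,st=snap("w17");print(st["ee_pos"].round(1)); p=proj(c,[(613.6,57.9,36),(591,57.9,36),(636,57.9,36)]);print(p)
crop(im,160,150,350,300,4,"w17c",p)
E
```

```text
[616.8  57.2  44.1]
[[253.75892259 209.21357108]
 [253.8192852  176.79610173]
 [253.70219971 239.67634648]]
```

View pics/w17c.png

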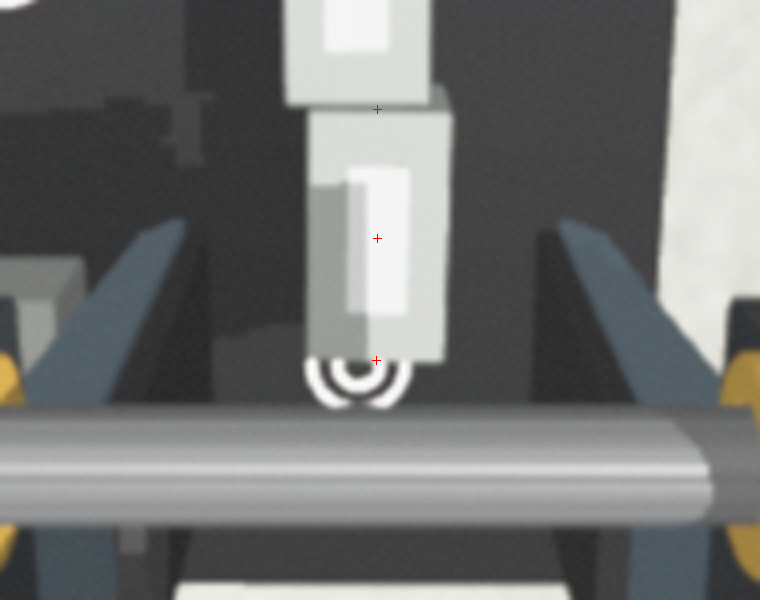

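Emit:
arm_command(
  series=[-0.004,0.001,-0.05,0,0,0,0,0,-0.05,0,0,0,0,0,-0.025,0,0,0,0,0,-0.01,0,0,0,0,0,0,0,0,0,0,0,0,0,0,0,0,0,0,0,0,0,0,0,0,0,0,0],
)

```text
time_s: 44.27
ee_pos: [614.6, 57.7, -11.0]
ee_rot: [180.0, 0.1, -180.0]
force: [0.7, -0.7, -0.3]
gripper_width: 45.5
```

Emit:
arm_command(
  series=[-0.0015,0,0,0,0,0,0,0,0,0,0,0,0,0,0,0,0,0,0,0,0,0,0,0,0,0,0,0,0,0,0,0,0,0,0,0,0,0,0,0,0,0],
  hand=0,
)

```text
time_s: 44.85
ee_pos: [613.2, 57.7, -11.9]
ee_rot: [180.0, 0.0, -180.0]
force: [0.3, 0.5, 2.8]
gripper_width: 23.7
```

Emit:
arm_command(
  series=[0,0,0.025,0,0,0,0.01,0,0.01,0,0,0,0.04,-0.004,0,0,0,0,0.03,-0.0035,0,0,0,0,0.0045,0,0,0,0,0,0,0,-0.02,0,0,0,0,0,-0.013,0,0,0,0,0,0,0,0,0,0,0,0,0,0,0,0,0,0,0,0,0],
)

```text
time_s: 45.68
ee_pos: [645.8, 54.7, -11.9]
ee_rot: [-180.0, -0.1, -180.0]
force: [-0.8, 0.8, -0.6]
gripper_width: 24.0
```

Emit:
arm_command(
  series=[0.003,0,0.002,0,0,0,0,0,-0.002,0,0,0,0,0,0,0,0,0],
)

```text
time_s: 45.93
ee_pos: [648.0, 54.7, -11.4]
ee_rot: [180.0, -0.0, -180.0]
force: [-0.4, -0.6, -0.6]
gripper_width: 23.9
```

Emit:
arm_command(
  series=[0,0,0,0,0,0,0,0,0,0,0,0,0,0,0,0,0,0,0,0,0.03,0,0,0,0,0,0.08,0,0,0,-0.003,-0.068,0.065,0,0,0,-0.003,-0.068,0.065,0,0,0,-0.003,-0.068,0.065,0,0,0,-0.003,-0.068,0.065,0,0,0,-0.003,-0.068,0.065,0,0,0,-0.003,-0.068,0.065,0,0,0,-0.003,-0.068,0.065,0,0,0,-0.003,-0.068,0.065,0,0,0,-0.003,-0.068,0.065,0,0,0,0,0,0,0,0,0,0,0,0,0,0,0,0,0,0,0,0,0,0,0,0,0,0,0],
  hand=0.5,
)

```text
time_s: 47.43
ee_pos: [636.7, -188.8, 265.5]
ee_rot: [179.9, -0.1, -179.9]
force: [-0.2, 0.2, -0.4]
gripper_width: 45.6
```

```bash
python3 survey.py w18; python3 - <<'E'
from m import *
im=cv2.imread("pics/w18.png");crop(im,0,0,260,200,3,"w18c")
E
```

```text
47.4333 45.6018137472238 [ 636.7 -188.8  265.5] [ 1.799e+02 -1.000e-01 -1.799e+02]
mat
 (np.float64(651.4), np.float64(155.8), np.float64(17.9), np.float64(35.3), np.float64(87.6))
plate
 (np.float64(647.9), np.float64(54.6), np.float64(42.8), np.float64(21.7), np.float64(0.3))
 (np.float64(646.3), np.float64(-9.4), np.float64(41.9), np.float64(21.0), np.float64(0.1))
 (np.float64(567.0), np.float64(-18.5), np.float64(18.1), np.float64(19.0), np.float64(6.3))
 (np.float64(566.6), np.float64(54.6), np.float64(45.3), np.float64(22.2), np.float64(-0.3))
 (np.float64(487.7), np.float64(-9.5), np.float64(42.8), np.float64(21.9), np.float64(0.1))
 (np.float64(486.5), np.float64(54.7), np.float64(45.7), np.float64(22.1), np.float64(-0.3))
 (np.float64(521.5), np.float64(50.2), np.float64(170.5), np.float64(252.1), np.float64(11.2))
[[567.0, -8.9]]
```

View pics/w18.png

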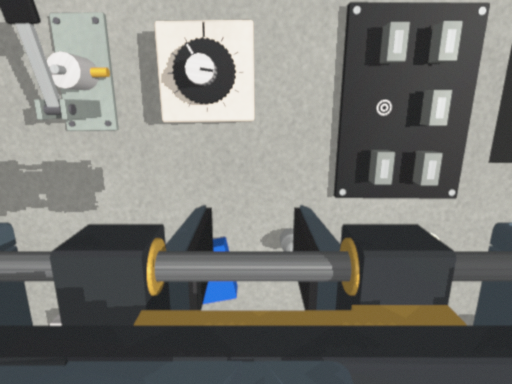

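View pics/w18c.png

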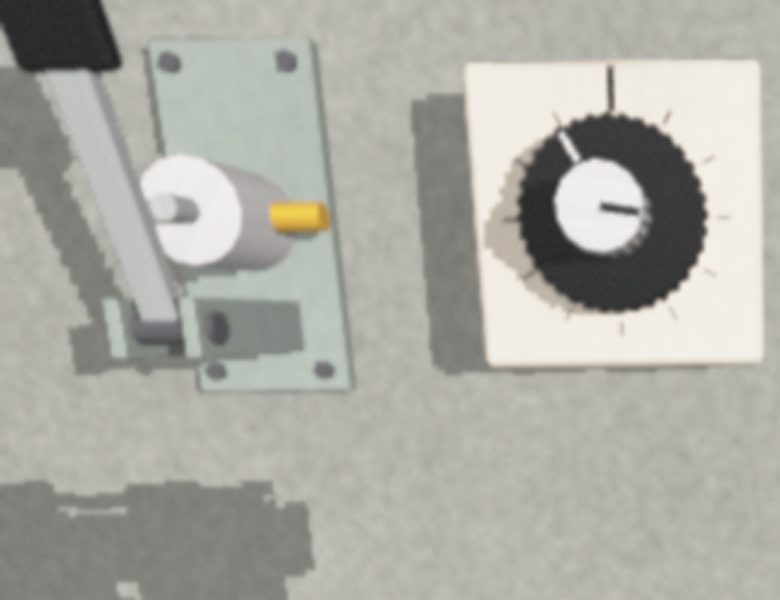

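Emit:
arm_command(
  series=[0,-0.05,0,0,0,0,0,-0.09,0,0,0,0,0,-0.09,0,0,0,0,0,-0.09,0,0,0,0,0,-0.05,0,0,0,0,0,0,0,0,0,0,0,0,0,0,0,0,0,0,0,0,0,0,0,0,0,0,0,0,0,0,0,0,0,0],
)

```text
time_s: 48.32
ee_pos: [637.7, -336.4, 266.9]
ee_rot: [180.0, 0.0, -179.8]
force: [-0.1, 0.6, -0.2]
gripper_width: 45.5
```

```bash
python3 - <<'E'
from m import *
im,c,st=snap("w19");print(st["ee_pos"].round(1),st["ee_rot"].round(1))
g=grab_frame("side");s=bgr(g);crop(s,270,220,510,384,3.3,"side_19")
g=grab_frame("top");s=bgr(g);crop(s,330,150,512,240,4,"top_19")
E
```

```text
[ 637.7 -336.4  266.9] [ 180.     0.  -179.8]
```

View pics/w19.png

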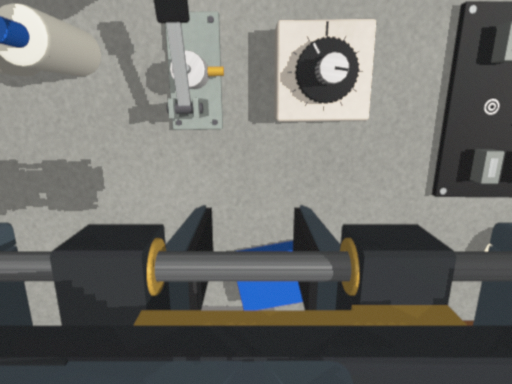

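View pics/side_19.png

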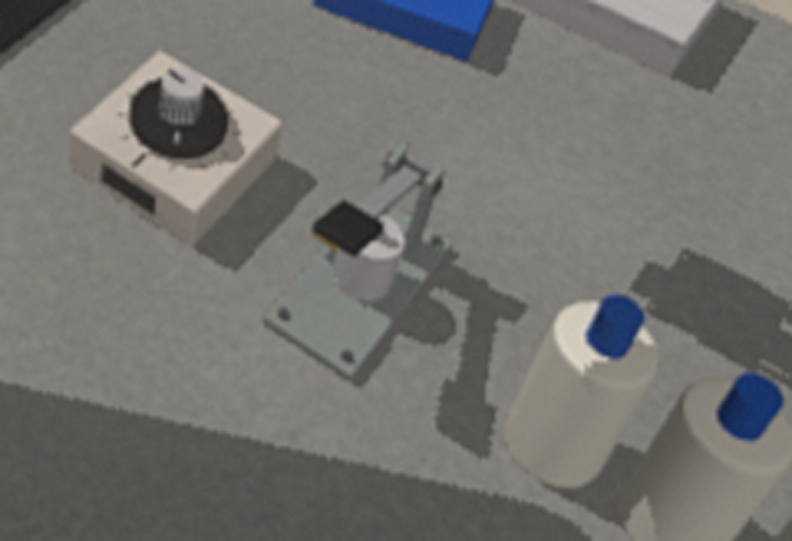

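```bash
python3 - <<'E'
from m import *
im=cv2.imread("pics/w19.png");crop(im,100,0,400,150,2.6,"w19c")
gt=grab_frame("top");ct=cam(gt);gs=grab_frame("side");cs=cam(gs)
t=bgr(gt);crop(t,400,160,470,235,9,"top_pad")
s=bgr(gs);crop(s,350,260,420,340,8,"side_pad")
P=np.array([(420,225),(467,222),(481,282),(432,287)])/4+[329.5,149.5]
print("top pad center@120",ray(ct,P.mean(0),120)[0].round(1)); print(ray(ct,P,120).round(1))
print(two(ct,P.mean(0),cs,(375.3,288.3)).round(1))
# bottle cap
print("bottle",two(ct,np.array([(705,190)])[0]/4+[329.5,149.5],cs,np.array([617,318])/3.3+[269.5,219.5]).round(0))
E
```

```text
top pad center@120 [ 466.6 -416.9  120. ]
[[ 485.6 -399.4  120. ]
 [ 486.8 -429.2  120. ]
 [ 448.4 -434.9  120. ]
 [ 445.9 -403.9  120. ]]
[ 466.6 -416.1  124. ]
bottle [ 500. -570.  144.]
```

View pics/w19c.png

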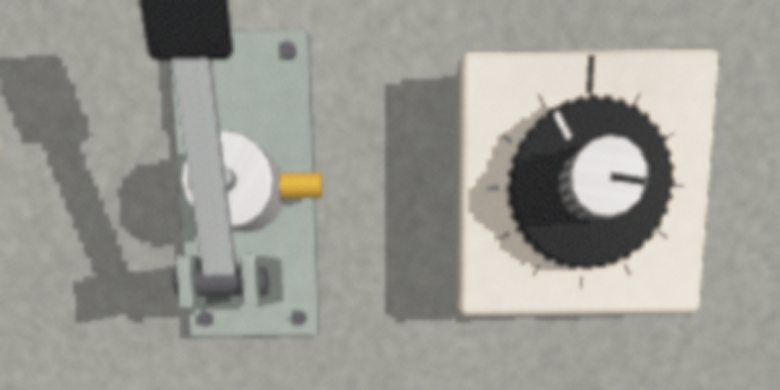

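View pics/top_pad.png

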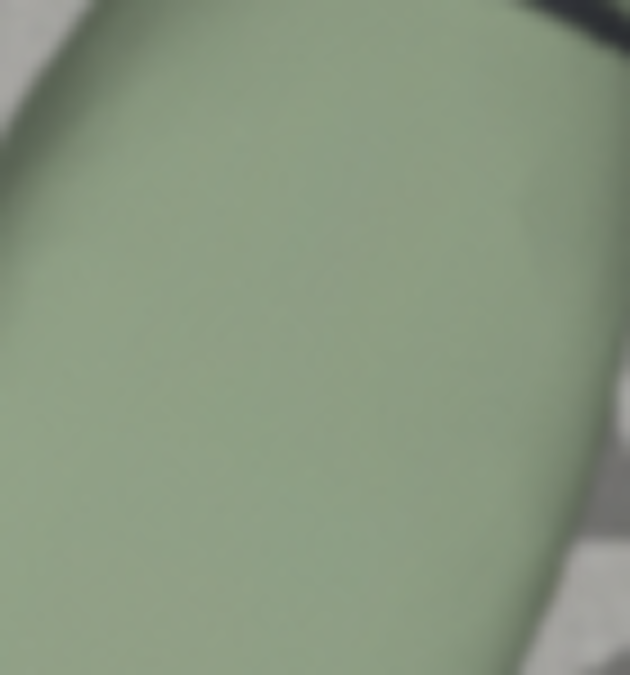

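View pics/side_pad.png

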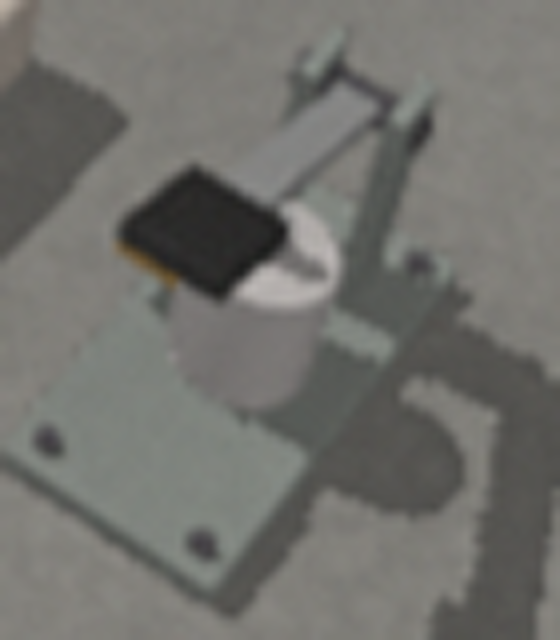

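Emit:
arm_command(
  series=[-0.031,-0.014,-0.025,0,0,-0.143,-0.031,-0.014,-0.025,0,0,-0.143,-0.031,-0.014,-0.025,0,0,-0.143,-0.031,-0.014,-0.025,0,0,-0.143,-0.031,-0.014,-0.025,0,0,-0.143,-0.031,-0.014,-0.025,0,0,-0.143,-0.031,-0.014,-0.025,0,0,-0.143,-0.031,-0.014,-0.025,0,0,-0.143,-0.031,-0.014,-0.025,0,0,-0.143,-0.031,-0.014,-0.025,0,0,-0.143,-0.031,-0.014,-0.025,0,0,-0.143,-0.031,-0.014,-0.025,0,0,-0.143,-0.031,-0.014,-0.025,0,0,-0.143,-0.034,-0.014,-0.018,0,0,-0.143,0,0,0,0,0,0,0,0,0,0,0,0,0,0,0,0,0,0,0,0,0,0,0,0],
  hand=0,
)

```text
time_s: 50.07
ee_pos: [463.8, -416.5, 130.3]
ee_rot: [179.9, 0.1, 90.1]
force: [-0.8, -0.2, -0.4]
gripper_width: 0.3
```

```bash
python3 - <<'E'
from m import *
im,c,st=snap("w20");print(st["ee_pos"].round(1),st["ee_rot"].round(1),st["force"],st["gripper_width"],st["qpos"].round(0))
g=grab_frame("side");s=bgr(g);crop(s,310,200,470,330,5,"side_20")
E
```

```text
[ 463.8 -416.5  130.3] [1.799e+02 1.000e-01 9.010e+01] [-0.82344804 -0.22383552 -0.41779208] 0.26037425362842614 [-43.  25.  88.   0.  67. -43.]
```

View pics/w20.png

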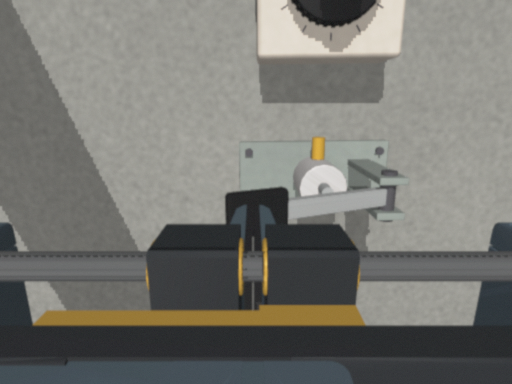

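View pics/side_20.png

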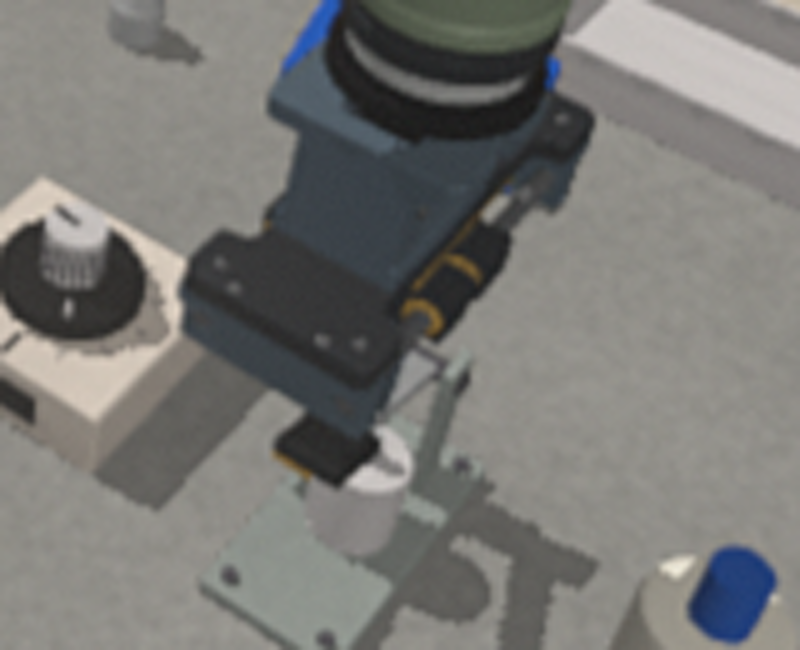

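Emit:
arm_command(
  series=[0,0,-0.04,0,0,0,0,0,-0.03,0,0,0,0,0,-0.02,0,0,0,0,0,0,0,0,0],
)

```text
time_s: 50.5
ee_pos: [462.5, -416.4, 92.6]
ee_rot: [-179.9, -0.0, 90.0]
force: [-0.7, 0.9, 4.7]
gripper_width: 0.3
```

Emit:
arm_command(
  series=[0,0,-0.02,0,0,0,0,0,-0.02,0,0,0,0,0,-0.02,0,0,0,0,0,0,0,0,0],
)

```text
time_s: 50.83
ee_pos: [462.2, -417.1, 69.8]
ee_rot: [-180.0, 0.1, 90.0]
force: [-3.9, -0.9, 6.3]
gripper_width: -0.0
```

Emit:
arm_command(
  series=[0,0,-0.02,0,0,0,0,0,-0.015,0,0,0,0,0,0,0,0,0],
)

```text
time_s: 51.08
ee_pos: [462.5, -417.4, 56.6]
ee_rot: [180.0, 0.1, 90.0]
force: [-3.4, -0.6, 7.7]
gripper_width: 0.1
```

Emit:
arm_command(
  series=[0,0,-0.007,0,0,0,0,0,0,0,0,0],
)

```text
time_s: 51.25
ee_pos: [462.5, -417.4, 54.5]
ee_rot: [180.0, 0.1, 90.0]
force: [-4.7, -0.8, 8.0]
gripper_width: 0.5
```

Emit:
arm_command(
  series=[0,0,-0.006,0,0,0,0,0,-0.004,0,0,0,0,0,0,0,0,0],
)

```text
time_s: 51.5
ee_pos: [462.7, -417.5, 51.5]
ee_rot: [179.9, 0.1, 90.0]
force: [-3.0, 1.0, 10.8]
gripper_width: 0.3
```

Emit:
arm_command(
  series=[0,0,-0.005,0,0,0,0,0,0,0,0,0],
)

```text
time_s: 51.67
ee_pos: [462.8, -417.5, 51.1]
ee_rot: [179.9, 0.2, 90.0]
force: [-6.4, 2.3, 17.2]
gripper_width: 0.6
```

Emit:
arm_command(
  series=[0,0,0.04,0,0,0,0,0,0.04,0,0,0,0,0,0.04,0,0,0,0,0,0.042,0,0,0,0,0,0,0,0,0,0,0,0,0,0,0,0,0,0,0,0,0],
)

```text
time_s: 52.25
ee_pos: [462.2, -416.0, 110.6]
ee_rot: [-180.0, -0.1, 90.0]
force: [0.1, -0.3, -0.8]
gripper_width: 0.4
```

```bash
python3 - <<'E'
from m import *
st=env.state();print(st["ee_pos"].round(1),st["force"].round(1))
g=grab_frame("side");s=bgr(g);crop(s,310,200,470,330,5,"side_21")
E
```

```text
[ 462.2 -416.   110.6] [ 0.1 -0.3 -0.8]
```

View pics/side_21.png

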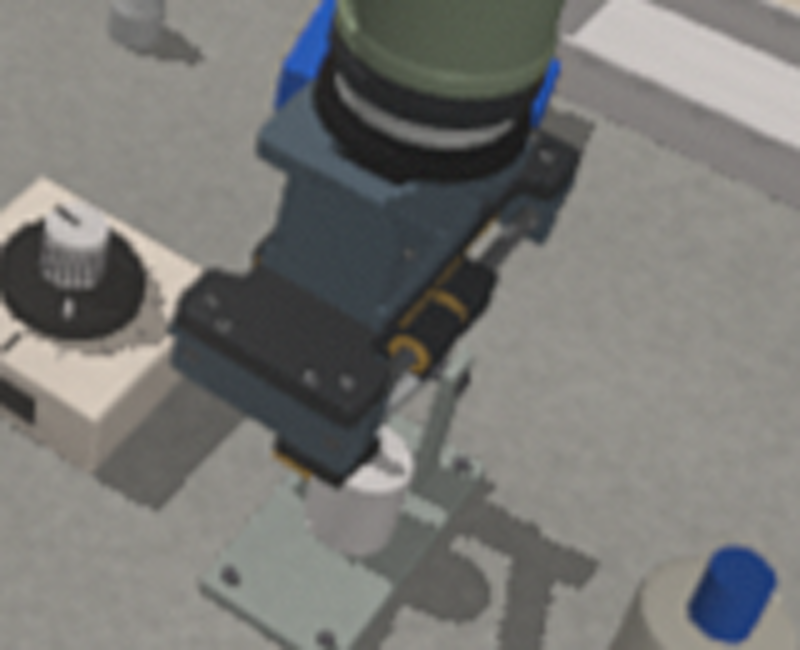

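Emit:
arm_command(
  series=[0,0,-0.03,0,0,0,0,0,-0.03,0,0,0,0,0,-0.03,0,0,0,0,0,-0.03,0,0,0,0,0,-0.025,0,0,0,0,0,-0.017,0,0,0,0,0,0,0,0,0,0,0,0,0,0,0],
)

```text
time_s: 52.97
ee_pos: [460.9, -416.7, 50.4]
ee_rot: [-179.9, 0.0, 90.0]
force: [-10.2, 4.2, 27.8]
gripper_width: 0.5
```

Emit:
arm_command(
  series=[0,0,0.04,0,0,0,0,0,0.04,0,0,0,0,0,0.04,0,0,0,0,0,0.042,0,0,0,0,0,0,0,0,0,0,0,0,0,0,0,0,0,0,0,0,0],
)

```text
time_s: 53.55
ee_pos: [461.6, -415.7, 109.5]
ee_rot: [-179.9, -0.1, 89.9]
force: [-0.0, 0.3, 0.1]
gripper_width: 0.4
```

Emit:
arm_command(
  series=[0,0,-0.03,0,0,0,0,0,-0.03,0,0,0,0,0,-0.03,0,0,0,0,0,-0.03,0,0,0,0,0,-0.025,0,0,0,0,0,-0.017,0,0,0,0,0,0,0,0,0,0,0,0,0,0,0],
)

```text
time_s: 54.22
ee_pos: [460.5, -416.5, 50.3]
ee_rot: [-179.8, 0.0, 90.0]
force: [-10.6, 4.7, 30.1]
gripper_width: 0.3
```

Emit:
arm_command(
  series=[0,0,0.04,0,0,0,0,0,0.04,0,0,0,0,0,0.04,0,0,0,0,0,0.042,0,0,0,0,0,0,0,0,0,0,0,0,0,0,0,0,0,0,0,0,0],
)

```text
time_s: 54.8
ee_pos: [461.4, -415.6, 109.2]
ee_rot: [-179.8, -0.2, 89.9]
force: [-0.6, 0.4, -0.6]
gripper_width: 0.4
```

Emit:
arm_command(
  series=[0,0,-0.03,0,0,0,0,0,-0.03,0,0,0,0,0,-0.03,0,0,0,0,0,-0.03,0,0,0,0,0,-0.025,0,0,0,0,0,-0.017,0,0,0,0,0,0,0,0,0,0,0,0,0,0,0],
)

```text
time_s: 55.47
ee_pos: [460.5, -416.4, 50.3]
ee_rot: [-179.8, 0.0, 90.0]
force: [-9.9, 4.4, 30.5]
gripper_width: 0.8
```

Emit:
arm_command(
  series=[0,0,0.04,0,0,0,0,0,0.04,0,0,0,0,0,0.04,0,0,0,0,0,0.042,0,0,0,0,0,0,0,0,0,0,0,0,0,0,0,0,0,0,0,0,0],
)

```text
time_s: 56.05
ee_pos: [461.4, -415.6, 109.1]
ee_rot: [-179.8, -0.2, 89.9]
force: [-0.7, -0.9, 0.3]
gripper_width: 0.4
```

Emit:
arm_command(
  series=[0,0,-0.03,0,0,0,0,0,-0.03,0,0,0,0,0,-0.03,0,0,0,0,0,-0.03,0,0,0,0,0,-0.025,0,0,0,0,0,-0.017,0,0,0,0,0,0,0,0,0,0,0,0,0,0,0],
)

```text
time_s: 56.72
ee_pos: [460.4, -416.4, 50.3]
ee_rot: [-179.8, 0.0, 90.0]
force: [-9.9, 4.9, 31.4]
gripper_width: 0.4
```

Emit:
arm_command(
  series=[0,0,0.04,0,0,0,0,0,0.04,0,0,0,0,0,0.04,0,0,0,0,0,0.05,0,0,0,0,0,0,0,0,0,0,0,0,0,0,0,0,0,0,0,0,0],
)

```text
time_s: 57.3
ee_pos: [461.4, -415.6, 112.3]
ee_rot: [-179.8, -0.2, 89.9]
force: [0.4, 0.4, -0.0]
gripper_width: 0.7
```

Emit:
arm_command(
  series=[0,0,0.05,0,0,0,0.02,0.02,0.06,0,0,0,0.04,0.05,0.05,0,0,0,0.04,0.05,0.03,0,0,0,0.04,0.05,0.02,0,0,0,0.04,0.045,0,0,0,0,0,0,0,0,0,0,0,0,0,0,0,0,0,0,0,0,0,0,0,0,0,0,0,0,0,0,0,0,0,0],
  hand=0.7,
)

```text
time_s: 58.22
ee_pos: [533.6, -331.3, 197.9]
ee_rot: [-179.9, -0.0, 89.9]
force: [0.2, -0.8, -0.3]
gripper_width: 63.3
```

```bash
python3 - <<'E'
from m import *
for i in range(2): im,c,st=snap("w22")
print(st["ee_pos"].round(1),st["ee_rot"].round(1),st["qpos"].round(0))
crop(im,150,0,360,200,3.8,"w22c")
E
```

```text
[ 533.8 -331.3  198.1] [-180.    -0.    89.9] [-33.  23.  81.  -0.  76. -33.]
```

View pics/w22c.png

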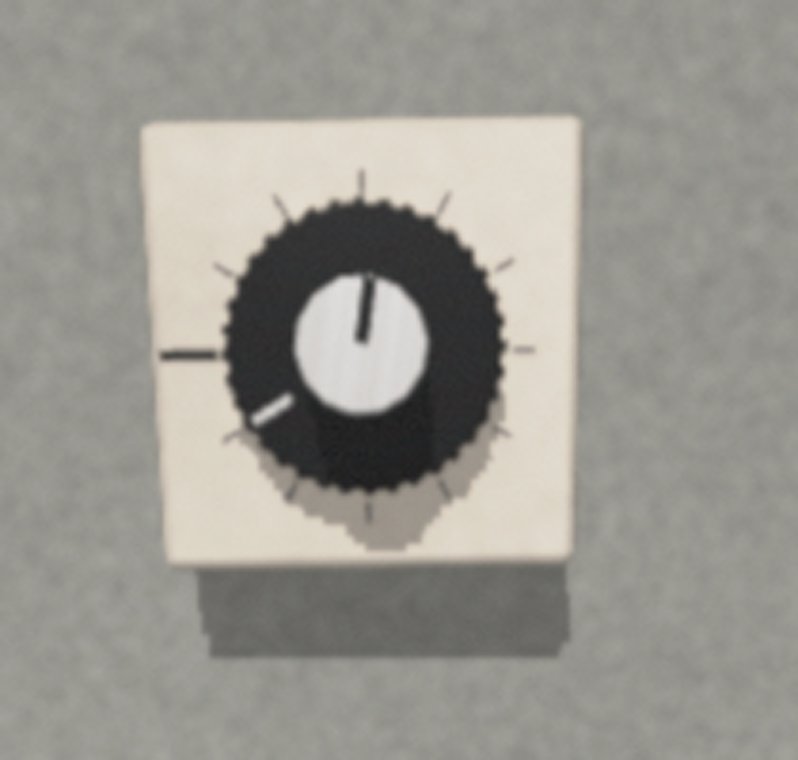

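```bash
cat > knob.py <<'E'
from m import *
def ana(c,kc,l0,l1,i0,i1,r0,r1,s,off):
    f=lambda p,z: ray(c,np.array(p)/s+np.array(off)-.5,z)[0]
    K=f(kc,92);a,b=f(l0,92),f(l1,92);i,j=f(i0,45),f(i1,45);r,q=f(r0,61),f(r1,61)
    ang=lambda v: np.degrees(np.arctan2(v[1],v[0]))
    print("knob",K.round(1),"line ang",ang(b-a).round(1),"len",np.linalg.norm(b-a).round(1),"tip-centre",ang(b-K).round(1))
    print("index",i.round(1),j.round(1),"dir",ang(i-j).round(1),"from knob",ang((i+j)/2-K).round(1))
    print("ringmark",ang((r+q)/2-K).round(1),np.linalg.norm(((r+q)/2-K)[:2]).round(1))
E
python3 - <<'E'
from knob import *
st,g=pickle.load(open("w22.pkl","rb"));c=cam(g,st)
ana(c,(361,344),(361,342),(370,277),(160,355),(216,355),(255,420),(292,399),3.8,(150,0))
P=np.array([(143,126),(579,118),(571,555),(168,565)])/3.8+[149.5,-.5]
w=ray(c,P,45);print(w.round(1)[:,:2].tolist(),w.mean(0).round(1),np.linalg.norm(np.diff(w,axis=0),axis=1).round(1))
R=np.array([(228,345),(503,345),(363,203),(369,490)])/3.8+[149.5,-.5];print(ray(c,R,61).round(1))
im=bgr(g);gr=cv2.cvtColor(im,cv2.COLOR_BGR2GRAY);m=np.zeros_like(gr);cv2.circle(m,(245,90),26,1,-1)
for k,a,r in rects(im,(gr>150)&(m>0),300,4000):
    (u,v),rad=cv2.minEnclosingCircle(cv2.convexHull(k));M=cv2.moments(cv2.convexHull(k));print("knob circ",u,v,rad,ray(c,(M["m10"]/M["m00"],M["m01"]/M["m00"]),92)[0].round(1))
E
```

```text
knob [ 525.8 -247.1   92. ] line ang 81.3 len 14.9 tip-centre 81.5
index [ 468.8 -248.    45. ] [ 484.4 -248.    45. ] dir 179.9 from knob -179.0
ringmark -147.6 28.8
[[467.3, -189.8], [582.8, -188.1], [584.8, -303.6], [468.2, -306.3]] [ 525.8 -246.9   45. ] [115.6 115.5 116.6]
[[ 489.9 -246.1   61. ]
 [ 562.5 -246.2   61. ]
 [ 525.8 -211.2   61. ]
 [ 526.9 -283.9   61. ]]
knob circ 244.5 90.0 17.86766815185547 [ 525.8 -247.2   92. ]
```

Emit:
arm_command(
  series=[-0.005,0.04,-0.02,0,0,0,-0.005,0.06,-0.05,0,0,0,-0.005,0.06,-0.05,0,0,0,-0.005,0.0505,-0.04,0,0,0,0,0,-0.03,0,0,0,0,0,0,0,0,0,0,0,0,0,0,0,0,0,0,0,0,0,0,0,0,0,0,0],
)

```text
time_s: 59.07
ee_pos: [527.3, -247.5, 123.8]
ee_rot: [179.9, 0.1, 89.9]
force: [-0.1, 0.1, -0.1]
gripper_width: 63.6
```

```bash
python3 - <<'E'
from m import *
im,c,st=snap("w23")
print(st["ee_pos"].round(2),st["ee_rot"].round(1)); p=proj(c,[(525.8,-247.1,92)]);print(p)
crop(im,150,140,360,340,3.8,"w23c",p)
E
```

```text
[ 527.28 -247.47  123.82] [1.799e+02 1.000e-01 8.990e+01]
[[251.30804716 201.86541803]]
```

View pics/w23c.png

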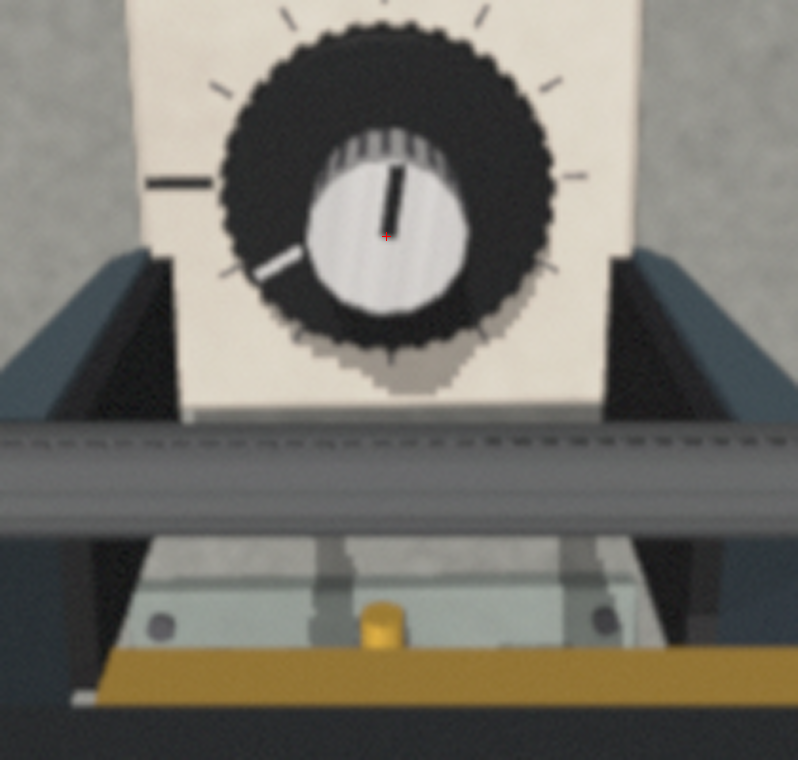

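Emit:
arm_command(
  series=[-0.002,0.001,-0.04,0,0,0,0,0,-0.06,0,0,0,0,0,-0.05,0,0,0,0,0,-0.03,0,0,0,0,0,-0.02,0,0,0,0,0,-0.007,0,0,0,0,0,0,0,0,0,0,0,0,0,0,0,0,0,0,0,0,0],
)

```text
time_s: 59.87
ee_pos: [526.6, -246.4, 41.0]
ee_rot: [179.9, 0.1, 89.9]
force: [-0.9, 0.1, -0.9]
gripper_width: 63.6
```

Emit:
arm_command(
  series=[-0.001,-0.0015,0,0,0,0,0,0,0,0,0,0,0,0,0,0,0,0,0,0,0,0,0,0,0,0,0,0,0,0,0,0,0,0,0,0,0,0,0,0,0,0,0,0,0,0,0,0],
  hand=0,
  newtons=12,
)

```text
time_s: 60.53
ee_pos: [526.5, -246.6, 40.1]
ee_rot: [179.9, 0.0, 89.9]
force: [3.9, -0.1, -0.7]
gripper_width: 31.4
```

```bash
python3 - <<'E'
from m import *
im,c,st=snap("w24")
print(st["ee_pos"].round(2),st["ee_rot"].round(1),st["force"].round(1),st["torque"].round(2))
crop(im,150,140,360,340,3.8,"w24c")
g=grab_frame("side");s=bgr(g);crop(s,270,200,390,310,6,"side_24")
E
```

```text
[ 526.52 -246.62   40.08] [179.9   0.   89.9] [ 3.9 -0.1 -0.7] [ 0.02 -0.69  0.03]
```

View pics/side_24.png

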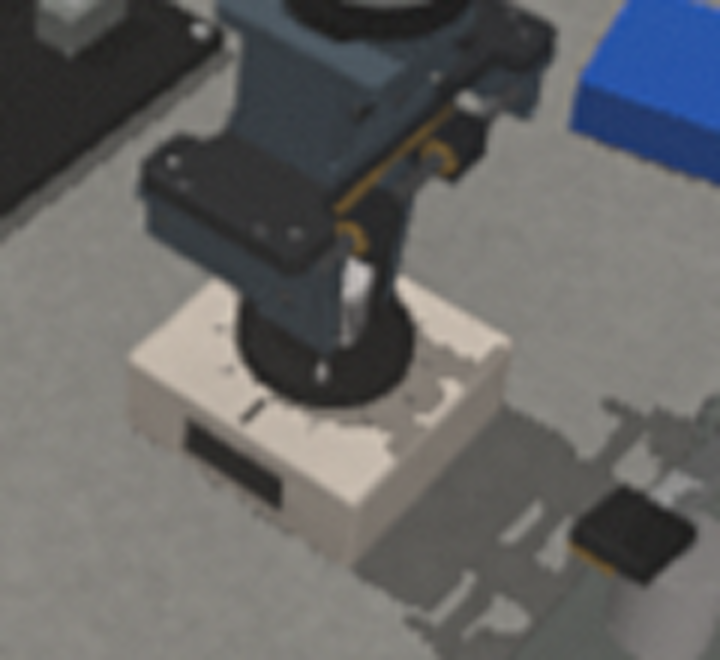

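View pics/w24c.png

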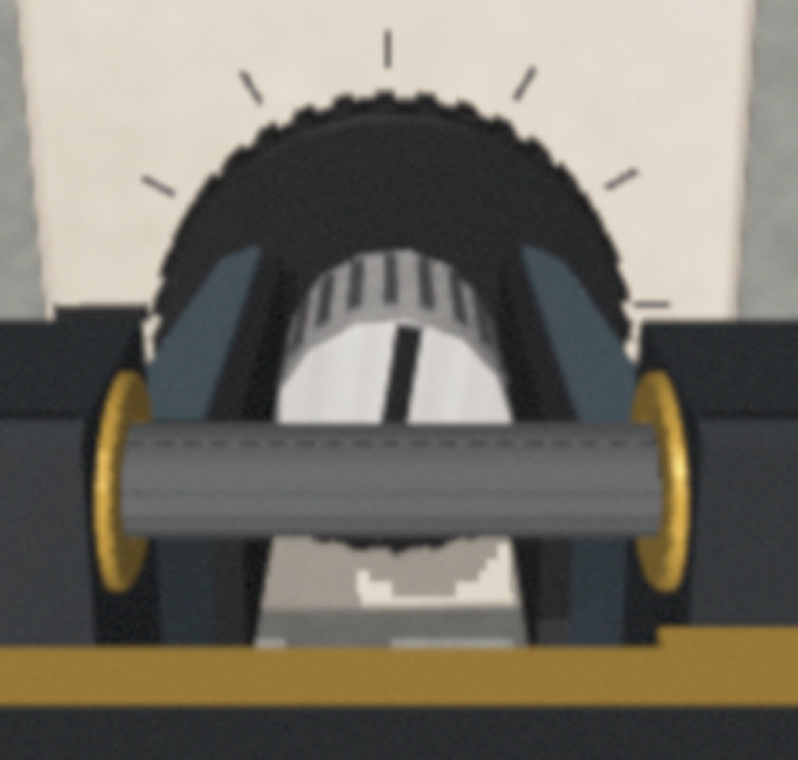

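Emit:
arm_command(
  series=[0,0,0,0,0,0.06,0,0,0,0,0,0.1,0,0,0,0,0,0.1,0,0,0,0,0,0.1,0,0,0,0,0,0.1,0,0,0,0,0,0.1,0,0,0,0,0,0.1,0,0,0,0,0,0.1,0,0,0,0,0,0.1,0,0,0,0,0,0.1,0,0,0,0,0,0.1,0,0,0,0,0,0.04,0,0,0,0,0,0,0,0,0,0,0,0],
)

```text
time_s: 61.8
ee_pos: [525.9, -246.9, 40.1]
ee_rot: [180.0, 0.1, 139.4]
force: [4.3, 0.6, -0.9]
gripper_width: 31.8
```

```bash
python3 - <<'E'
from m import *
im,c,st=snap("w25")
print(st["ee_pos"].round(2),st["ee_rot"].round(1),st["force"].round(1),st["torque"].round(2),st["gripper_width"])
crop(im,150,140,360,340,3.8,"w25c")
E
```

```text
[ 525.94 -246.88   40.08] [1.800e+02 1.000e-01 1.394e+02] [ 4.3  0.6 -0.9] [-0.08 -0.68  0.07] 31.782376526537572
```

View pics/w25c.png

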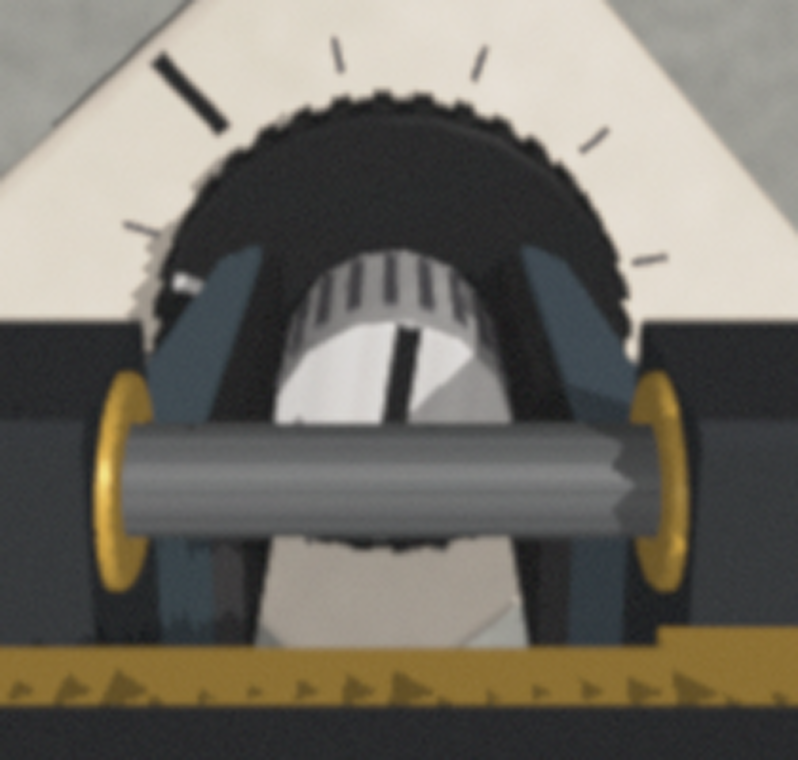

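Emit:
arm_command(
  series=[0,0,0,0,0,0.06,0,0,0,0,0,0.1,0,0,0,0,0,0.1,0,0,0,0,0,0.1,0,0,0,0,0,0.1,0,0,0,0,0,0.1,0,0,0,0,0,0.1,0,0,0,0,0,0.1,0,0,0,0,0,0.1,0,0,0,0,0,0.1,0,0,0,0,0,0.1,0,0,0,0,0,0.031,0,0,0,0,0,0,0,0,0,0,0,0,0,0,0,0,0,0],
)

```text
time_s: 63.1
ee_pos: [525.8, -247.5, 40.1]
ee_rot: [-179.9, 0.0, -171.6]
force: [4.0, -3.8, -0.4]
gripper_width: 31.4
```

```bash
python3 - <<'E'
from m import *
im,c,st=snap("w26")
print(st["ee_pos"].round(2),st["ee_rot"].round(1),st["force"].round(1),st["torque"].round(2),st["gripper_width"],st["qpos"].round(0))
crop(im,150,140,360,340,3.8,"w26c")
E
```

```text
[ 525.77 -247.46   40.08] [-179.9    0.  -171.6] [ 4.  -3.8 -0.4] [-0.63 -0.67  0.03] 31.44439449454302 [ -26.   26.  100.   -0.   53. -125.]
```

View pics/w26c.png

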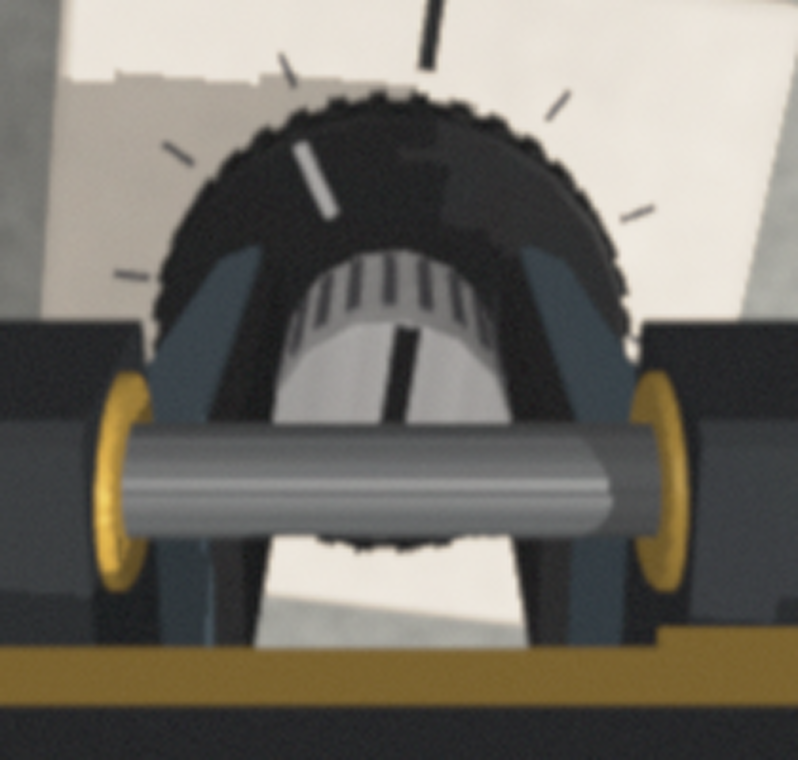

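Emit:
arm_command(
  series=[0,0,0,0,0,0,0,0,0,0,0,0,0,0,0,0,0,0,0,0,0,0,0,0,0,0,0.02,0,0,0,0,0,0.06,0,0,0,0,0,0.08,0,0,0,0,0,0.08,0,0,0,0.04,0.005,0.05,0,0,0,0.06,0.008,0.03,0,0,0,0.06,0.008,0,0,0,0,0,0,0,0,0,0,0,0,0,0,0,0,0,0,0,0,0,0,0,0,0,0,0,0],
  hand=0.7,
)

```text
time_s: 64.4
ee_pos: [588.0, -238.0, 167.6]
ee_rot: [179.9, -0.1, -171.5]
force: [1.1, 0.1, -0.0]
gripper_width: 63.7
```

```bash
python3 - <<'E'
from m import *
for i in range(2): im,c,st=snap("w27")
print(st["ee_pos"].round(2),st["ee_rot"].round(1),st["force"].round(1)); p=proj(c,[(525.8,-247.1,92)])[0];print(p)
u,v=p.astype(int);x0,y0=u-75,max(0,v-85);print(x0,y0);crop(im,x0,y0,x0+150,y0+150,5,"w27c")
E
```

```text
[ 588.14 -238.17  167.65] [ 1.800e+02 -1.000e-01 -1.715e+02] [ 0.1  0.2 -0.1]
[253.0383335 115.9654277]
178 30
```

View pics/w27c.png

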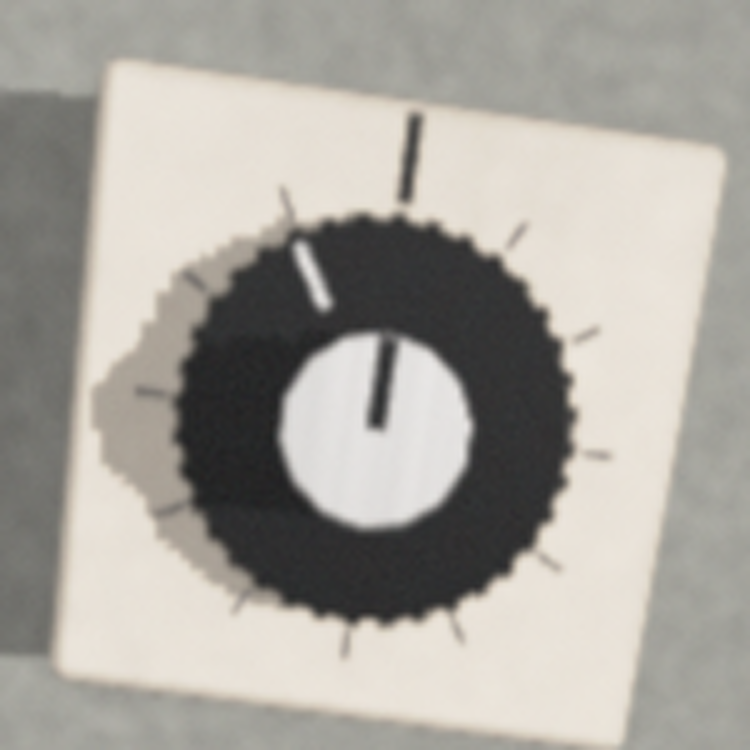

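```bash
python3 - <<'E'
from knob import *
st,g=pickle.load(open("w27.pkl","rb"));c=cam(g,st)
ana(c,(376,430),(376,428),(389,338),(416,114),(404,203),(299,243),(326,308),5,(178,30))
im=bgr(g);gr=cv2.cvtColor(im,cv2.COLOR_BGR2GRAY)
# line fits on dark pixels: knob line inside the knob top; index line on the box
def fit(poly,thr,z,nm):
    m=np.zeros_like(gr);cv2.fillPoly(m,[(np.array(poly)/5+[178,30]).astype(np.int32)],1)
    ys,xs=np.nonzero((m>0)&(gr<thr));w=ray(c,np.c_[xs,ys],z)[:,:2]
    d=np.linalg.svd(w-w.mean(0))[2][0];d*=-np.sign(d[0]);print(nm,len(xs),np.degrees(np.arctan2(d[1],d[0])).round(1),w.mean(0).round(1))
fit([(340,345),(435,345),(435,450),(340,450)],120,92,"knobline");fit([(375,105),(445,105),(435,206),(375,206)],130,45,"index")
E
```

```text
knob [ 525.5 -247.4   92. ] line ang -179.9 len 14.6 tip-centre -179.7
index [ 468.9 -248.3   45. ] [ 484.7 -248.1   45. ] dir -179.4 from knob -179.1
ringmark -147.9 28.8
knobline 53 167.2 [ 517.9 -247. ]
index 37 -179.8 [ 476.7 -248.2]
```

Emit:
arm_command(
  series=[0,0,0.06,0,0,0,0.003,0.05,0.04,0,0,-0.019,0.003,0.08,0.03,0,0,-0.019,0.003,0.08,0.03,0,0,-0.019,0.003,0.08,0.03,0,0,-0.019,0.003,0.08,0.03,0,0,-0.019,0.003,0.08,0.03,0,0,-0.019,0.003,0.08,0.02,0,0,-0.019,0.003,0.08,0.02,0,0,-0.019,0.003,0.08,0,0,0,-0.019,0.003,0.08,0,0,0,-0.019,0,0.05,0,0,0,0,0,0,0,0,0,0,0,0,0,0,0,0,0,0,0,0,0,0,0,0,0,0,0,0],
)

```text
time_s: 65.83
ee_pos: [601.2, 88.4, 283.9]
ee_rot: [-180.0, -0.0, 179.9]
force: [-1.0, 0.3, 0.2]
gripper_width: 64.0
```

```bash
python3 survey.py w28; python3 - <<'E'
from m import *
for n in("side","top"): cv2.imwrite(f"pics/{n}_28.png",bgr(grab_frame(n)))
E
```

```text
65.8333 64.02322706249902 [601.2  88.4 283.9] [-180.    -0.   179.9]
mat
plate
 (np.float64(647.8), np.float64(54.8), np.float64(21.4), np.float64(43.3), np.float64(-0.8))
 (np.float64(646.9), np.float64(-9.0), np.float64(24.2), np.float64(41.8), np.float64(-2.7))
 (np.float64(567.0), np.float64(54.8), np.float64(22.8), np.float64(44.2), np.float64(1.3))
 (np.float64(487.4), np.float64(-9.0), np.float64(24.0), np.float64(43.4), np.float64(0.6))
 (np.float64(486.9), np.float64(54.9), np.float64(23.4), np.float64(43.5), np.float64(-0.8))
 (np.float64(441.9), np.float64(10.1), np.float64(170.0), np.float64(7.1), np.float64(89.9))
[[567.2, -9.4]]
```

View pics/w28.png

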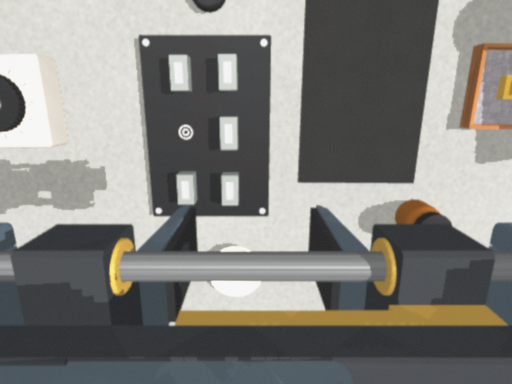

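View pics/side_28.png

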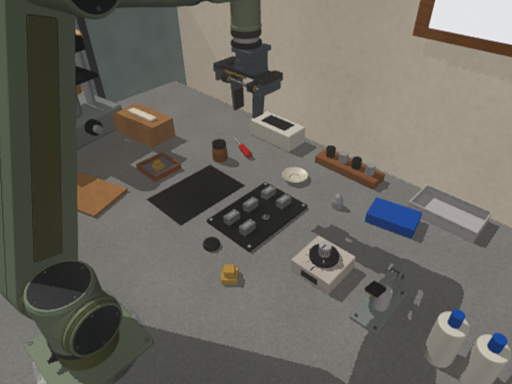

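View pics/top_28.png

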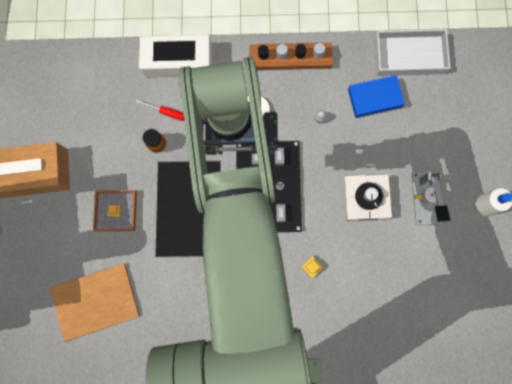

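All checks hold: five samples sit within about 1 mm of their holes, the brass block is in the case, the lever is up and the bystanders have not moved. I'm handing in.

```bash
python3 -c "
from workcell import env
print(env.job_done()); print(env.state()['time_s'])"
```

```text
the job is handed in; nothing more can be done
None
the job is handed in; nothing more can be done
```

I did the whole job as asked and handed it in at about 66 s; `job_done()` reports no verdict.

- **Reference block:** the brass block from the plate (32 mm, the smaller of the two) is in the wooden case.
- **Samples:** all five are centred on holes of their own, within about 1 mm in the last picture. One was knocked about 34 mm off its hole after I had placed it. I put it back before pumping.
- **Vacuum:** five full strokes. Each reached the stop with the tip about 79 mm up, and the force dropped to zero after each rise. The wrist force peaked at about 31 N on the pad, pressed by the fingertips.
- **Fine focus:** turned last, by +98.6°. From above, its line points at -179.9° and the index line at about -179.4°, so they agree to about half a degree. The coarse ring's mark read -147.6° before and -147.9° after, within measuring error.
- **Bystanders:** the jar, lens cap, objective and larger brass block look unmoved.

Two results disagreed:
- **Fingertips:** they ended about 28 mm behind the reported TCP, not 11 mm ahead of it. My first grasp closed in the air above the block. I then found the true height by lowering slowly until the tips touched the plate, and used that from then on.
- **Knob line:** an automatic fit gave 167°, because edge pixels had got into it. I set it aside for the line's end points, which also looked right in the picture.

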